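# Press a spacer batten onto a bread-tray board with a toggle clamp

### The arm

A 7-joint arm with a two-finger parallel gripper is mounted at the origin on the work surface. World frame = base frame: x ahead of the robot, y to its left, z up, the work surface at z = 0. Lengths are in mm, angles in rad, forces in N, time in s.
With the tool pointing down it reaches from about 400 to 750 mm from the base axis. Payload 19.5 kg.
Tool frame: the origin (TCP) lies between the finger pads; the fingertips stand nose_length ahead of it and the grasp point (between the pads) lies 2 mm behind it (nose_length is the distance from the TCP to the fingertips, in mm); z points along the fingers, x is the direction in which the jaws open and shut, and the axes are right-handed (so a half turn about z gives the same grasp; the last joint's range is limited). The gripper opens to 85 mm and grips with 20 to 120 N. Pads are 22 mm wide; open, the fingers measure 114 mm over their backs; the gripper's body (76 mm by 85 mm) begins 54 mm behind the grasp point. The pads swing forward as they close: fully open they stand 13 mm farther back than shut.
Start: joints at [1.116, 0.707, -0.028, 1.485, 0.022, 0.951, -0.075], TCP at [230.667, -526.678, 248.268] pointing down, gripper open.
Joint ranges: [-2.71, 2.71], [-0.32, 2.16], [-1.57, 1.52], [0, 2.45], [-1.46, 4.6], [0, 2.02], [-2.83, 2.83]. Speed limits (rad/s): [1.89, 1.89, 2.57, 2.57, 3.01, 3.01, 3.01].

### API

Orientations are given as a rotation vector (axis times angle).
In Python, from bench import * gives the robot as it stands.
- The arm moves only by the tool carry_out, never from a script. Its argument "commands" is text: rows parted by semicolons, each of 6 numbers parted by spaces: the shift along the tool's x, y, z each as a share of 0.8 m, from -1 to 1, then the turn, a rotation vector about the tool's x, y, z each as a share of pi rad, from -1 to 1. A call has 1 to 8 rows; each row is the pose to reach, as a shift and turn from the pose measured when the call began, along the tool's axes at that moment, turning the shorter way round; what a row does not reach only later rows make up. A row lasts 1/10 s, in which the tool goes at most 50 mm and 8.59 degrees, less where a joint would pass 70% of its speed; a pose out of reach is approached as far as the arm can. A call with a number of a shift or a turn outside -1 to 1 is refused whole. A call with a gripper value outside its range is refused whole. "grip" is the gripper's target within -1 to 1 (shut at 1, half-way at 0, fully open at -1), set as the call begins (left out, the last holds). The fingers move at their own pace and stop on an object; "grip_force" is the grip in N (left out, the last holds). Time passes only in rows, so rows that repeat a pose let the fingers close. It gives the time, the measured TCP pose, the force and the opening at its end, in the units of the state.
- state(): the state, without advancing time (a new reading comes with each control period).
- read_camera(name): name is "scene" or "top"; returns (picture, depth): 384x512x3 uint8, red, green, blue; 384x512 float32, mm along the optical axis (not along the pixel's ray), 0 where there is no reading.
- calibration(name): a dict with "fx", "fy", "cx", "cy" (pixels), "distortion" ([k1, k2, p1, p2, k3] as OpenCV has them; the pictures are not rectified), "view" (4x4, takes a point from world to camera coordinates). Camera axes: x right, y up, looking along -z (the intrinsics and any distortion apply to the point x, -y, -z); pixel columns grow to the right and rows downward; lengths in mm; the calibration is good to about 2 mm. A picture is of the moment at which its call begins. calibration takes no time and is no camera call.
- close_job(): hands the job in, once; it reports no verdict.
The state is a dict: "clock": time; "joints": joint angles; "qd": joint speeds; "joint_torque": joint torques, N m; "eef_pos": TCP position; "tcp_rot": TCP orientation; "ft_force": force on the tool from outside, world axes, zero at the start; "wrist_torque": the same for the moment, N m; "width": finger opening in mm.
Only numpy, scipy, OpenCV 4.12 (cv2) and the standard library are available. Lean on these libraries where they do the work, as an engineer would, in place of code of your own. Each camera call takes 0.05 s, during which the arm holds its last target.

### The job

Lay the thick wooden spacer batten flat on the tray board in the jig, pushed up snug against both fence blocks and the end stop, and let go of it. Then swing the toggle clamp over centre onto the batten until it locks, leave it locked with your hand off the jig for at least two seconds, and swing it fully back open. The batten must stay snug in its corner, and everything else on the table must be left where it is.

Things in the scene. Friction and masses are not known exactly. Their poses are not given: they have to be found in the camera images.
- jig: Plywood pressing jig fixed to the table; origin on the table under it. Its x axis (x_j) points from the clamp to the fence, y_j is the line the batten must lie along, z up. Base 18 mm thick, x_j -160 to +140, y_j -110 to +110 mm. On it the darker tray board, 95 x 200 x 12 mm (x_j +25 to +120), top 30 mm above the table. The clamp stands at x_j -117 to -7.
- nest (a point): Point in the jig where the centre of the thick batten lies when the batten is flat on the tray board and touches both fence blocks (with its +x_j side) and the end stop (with its +y_j end): 80 mm along x_j, 0 in y_j, 42 mm above the table. Axes as the jig's.
- batten_mid (a point): Centre (half-way up) of the thick batten, a plain loose dark wooden stick 140 mm long (its own y axis), 30 mm wide (x), 24 mm thick (z); about 70 g. Starts flat on the table.
- thin_mid (a point): Centre of a thin batten of the same wood, 140 x 30 mm but only 12 mm thick, lying on the table: not used, leave it. Axes as the thick one's. Either one may be the one nearer the robot.
- pivot (a point): Hinge of the clamp's handle: at x_j = -93, y_j = 0, 81.5 mm above the table; hinge axis along y_j (axes as the jig's). It sits between two steel side plates (90 mm long in x_j, 38 mm wide over both, up to 92 mm above the table) that also carry the hinge of the clamp arm, at x_j = -30, 70 mm up.
- clamp_handle (a joint): Clamp handle (rad). 0 = fully open (the start): leaning back 1.4 rad from upright to -x_j. It swings up and over to +x_j: 1.4 = upright, dead centre; 1.48 = end stop, locked. On the thick batten the foot lands at about 1.2; then a springy 2 to 5 N at the grip until past dead centre, about as much to unlock. Elsewhere about 1 N. Let go half-way it may fall; fully open it stays.
- handle_grip (a point): Point on the axis of the handle's round black rubber grip, 105 mm from the pivot; its z axis points outward along the handle. The grip is 22 mm thick, from 44 to 133 mm from the pivot. It can be pinched from above, fingers either side of it in y_j so that it turns between them, and led along an arc about the pivot; near dead centre a pinch tends to slip off, and pushing it from behind works better.
- foot: Spring-loaded clamp foot, a rubber disc 24 mm across on the steel clamp arm, 110 mm from the arm's hinge; this origin lies on that hinge, not on the disc. It lands mid-batten and presses with about 8 to 12 N. The arm, linked to the handle, turns 1.5 rad from open to closed. Open, it stands up to 200 mm above the table, the foot reaching no nearer the fence than x_j = +10.
- mug: White mug, 80 mm across, 90 mm high. Bystander. Origin under its centre.
- jar: Amber jar, 72 mm across, 100 mm high. Bystander. Origin under its centre.
- can: Food tin, 74 mm across, 110 mm high. Bystander. Origin under its centre.
- tape: Cardboard roll core, 72 mm across, 45 mm high, on its flat side. Bystander. Origin under its centre.
- screwdriver: Screwdriver with a black handle, 190 mm long, lying on the table. Bystander.
- carton: Small cardboard carton, 70 x 120 x 50 mm. Bystander. Origin under its centre.
- batten: The thick batten again: the same axes, origin at the centre of its underside.
- fence (a point): Middle of the fence, at x_j = +95, y_j = 0, 46 mm above the table; axes as the jig's. The fence is two metal blocks beyond the batten's place, each 25 mm wide in y_j, centred at y_j = -55 and +55, faces at x_j = +95, 20 mm thick, tops 46 mm above the table (16 mm above the board). Between them is an 85 mm wide gap, free for a finger.
- end_stop (a point): Middle of the end stop's face, at y_j = +70, x_j = +80, 46 mm above the table; axes as the jig's. A metal block 30 mm in x_j and 20 mm in y_j, as high as the fence; it faces -y_j.
There are look-alikes about, which are no part of the job. Leave any red or turquoise look-alike of the batten alone.

How it is judged:
By the outcome, as a careful person would: the job done as asked, in the order asked, and still so for the second after the job is handed in, with the robot touching nothing.
It also fails if it takes over 72 s, if anything falls off the work surface, if the arm or the gripper's body presses on something with over 40 N, if the wrist force passes 120 N, or if a joint passes its speed limit or range.

## Working session

There is one attempt and no reset: what is moved stays moved. The work goes in short steps, Python scripts to look and compute and a tool call to move; the robot and the scene stay as the last step left them, time stands still between calls to the robot, and variables do not carry over. Pictures are saved under pics/ and viewed, and the job is handed in when it is done.

Besides the shell and the picture viewer there is one more tool, called after "Call:" as a command line: name --argument value ..., lists and objects as JSON in quotes. carry_out: Moves the arm, as the interface text tells. Its arguments: {"type":"object","properties":{"commands":{"type":"string"},"grip":{"type":"number"},"grip_force":{"type":"number"}},"required":["commands"]}

```bash
ls; mkdir -p pics
cat > h.py <<'E'
from bench import *
import numpy as np, cv2
from scipy.spatial.transform import Rotation as R
def snap(name,tag):
    p,d=read_camera(name)
    np.savez(f'{tag}.npz',p=p,d=d)
    cv2.imwrite(f'pics/{tag}.png',cv2.cvtColor(p,cv2.COLOR_RGB2BGR))
    return p,d
def ray(name,uv):
    c=calibration(name);K=np.array([[c['fx'],0,c['cx']],[0,c['fy'],c['cy']],[0,0,1]])
    q=cv2.undistortPoints(np.array(uv,float).reshape(-1,1,2),K,np.array(c['distortion'],float)).reshape(-1,2)
    V=np.array(c['view']);Ri=V[:3,:3].T;o=-Ri@V[:3,3]
    d=np.c_[q[:,0],-q[:,1],-np.ones(len(q))]@Ri.T
    return o,d
def onplane(name,uv,z):
    o,d=ray(name,uv);t=(z-o[2])/d[:,2];return o+d*t[:,None]
def bydepth(name,uv,dep):
    o,d=ray(name,uv);return o+d*np.array(dep).reshape(-1,1)
def cloud(name,d):
    h,w=d.shape;vv,uu=np.mgrid[:h,:w]
    P=bydepth(name,np.c_[uu.ravel(),vv.ravel()],d.ravel()).reshape(h,w,3);P[d==0]=np.nan;return P
def project(name,P):
    c=calibration(name);V=np.array(c['view']);q=np.atleast_2d(P)@V[:3,:3].T+V[:3,3]
    q=q*[1,-1,-1];K=np.array([[c['fx'],0,c['cx']],[0,c['fy'],c['cy']],[0,0,1]])
    return cv2.projectPoints(q,np.zeros(3),np.zeros(3),K,np.array(c['distortion'],float))[0].reshape(-1,2)
def cmd(pos,rot):
    "shift/turn from present pose; rot = matrix"
    s=state();R0=R.from_rotvec(s['tcp_rot']);dp=R0.inv().apply(np.array(pos)-s['eef_pos'])/800
    dr=(R0.inv()*R.from_matrix(rot)).as_rotvec()/np.pi
    print('mm',np.round(dp*800,1),'deg',np.round(dr*180,1),'| cmd',np.round(dp,4),np.round(dr,4))
E
python3 - <<'E'
from h import *
print(state())
for n in('scene','top'):
    print(n,calibration(n)); snap(n,n+'0')
E
```

```text
pics
{'clock': 0.0, 'joints': array([ 1.11629519,  0.70712264, -0.02761767,  1.4849733 ,  0.02199717,
        0.95090389, -0.0755174 ]), 'qd': array([ 1.22097787e-03,  1.27502247e-03,  1.76224885e-03, -6.46548402e-04,
        2.11568147e-04,  6.78290126e-05, -1.25592218e-03]), 'joint_torque': array([ 2.16614981e-04, -8.83226037e+01,  1.23459332e+00, -2.36168969e+01,
        1.67945697e-02,  6.41944818e-03,  4.89292302e-05]), 'eef_pos': array([ 230.58203072, -526.48215039,  247.82221822]), 'tcp_rot': array([-2.62905003e+00,  1.71874193e+00,  1.47980048e-03]), 'ft_force': array([0.04894102, 0.43713382, 0.20108534]), 'wrist_torque': array([ 0.0094384 , -0.01921567, -0.02709557]), 'width': 85.45553741681917}
scene {'fx': 424.0434446411574, 'fy': 424.0434446411574, 'cx': 249.746198876, 'cy': 195.44827412930746, 'distortion': array([0.03739007, 0.        , 0.        , 0.        , 0.        ]), 'view': array([[ 7.62166320e-01,  6.47214208e-01,  1.47061395e-02,
        -4.33072014e+02],
       [-4.15214381e-01,  4.71279939e-01,  7.78133817e-01,
         1.77978093e+02],
       [ 4.96688553e-01, -5.99173588e-01,  6.27926343e-01,
        -1.48594858e+03],
       [ 0.00000000e+00,  0.00000000e+00,  0.00000000e+00,
         1.00000000e+00]])}
top {'fx': 475.37329902799365, 'fy': 475.37329902799365, 'cx': 260.83145922192324, 'cy': 183.15788937235388, 'distortion': array([-0.03534321,  0.        ,  0.        ,  0.        ,  0.        ]), 'view': array([[-9.37380628e-03, -9.99706369e-01,  2.23451761e-02,
        -3.82166951e+00],
       [ 9.96217597e-01, -7.40593757e-03,  8.65774253e-02,
        -5.59711374e+02],
       [-8.63865165e-02,  2.30722176e-02,  9.95994499e-01,
        -1.53220250e+03],
       [ 0.00000000e+00,  0.00000000e+00,  0.00000000e+00,
         1.00000000e+00]])}
```

View pics/scene0.png

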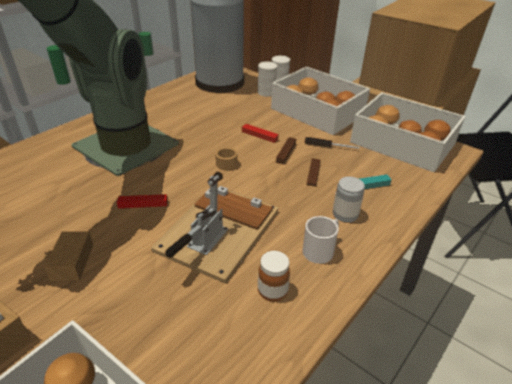

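View pics/top0.png

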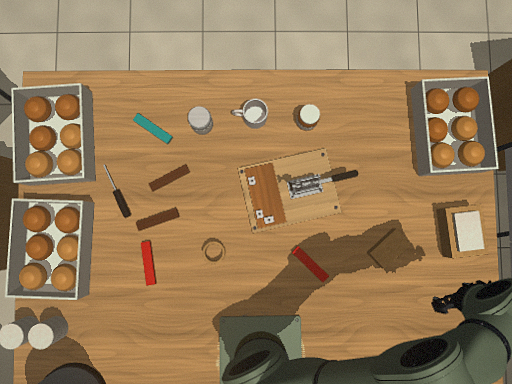

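The top view shows two dark brown battens, at (169,177) and (158,218). The red ones at (149,262) and (310,263) and the turquoise one at (153,127) are look-alikes. The jig is at (290,190), with its fence to the left and its handle to the right. Next I'll use heights to tell thick from thin.

Run:
```python
from h import *
z=np.load('top0.npz');p,d=z['p'],z['d'];P=cloud('top',d)
print('table z near battens',np.nanmedian(P[195:200,190:230,2]), np.nanmedian(P[240:250,240:270,2]))
hsv=cv2.cvtColor(p,cv2.COLOR_RGB2HSV)
for (u,v) in((169,177),(158,218)):
    print(p[v,u],hsv[v,u],P[v,u])
    m=((np.abs(p.astype(int)-p[v,u]).sum(2)<60)).astype(np.uint8)
    n,l,s,c=cv2.connectedComponentsWithStats(m);k=l[v,u];mm=l==k
    cnt=cv2.findContours(mm.astype(np.uint8),cv2.RETR_EXTERNAL,cv2.CHAIN_APPROX_NONE)[0][0]
    print(s[k],cv2.minAreaRect(cnt)); zz=P[mm][:,2];print('z pct',np.nanpercentile(zz,[5,25,50,75,95]))
im=cv2.imread('pics/top0.png');cv2.imwrite('pics/c1.png',cv2.resize(im[150:245,120:220],None,fx=6,fy=6,interpolation=2))
cv2.imwrite('pics/c2.png',cv2.resize(im[140:240,230:365],None,fx=5.9,fy=5.9,interpolation=2))
im=cv2.imread('pics/scene0.png');cv2.imwrite('pics/c3.png',cv2.resize(im[120:200,260:360],None,fx=6,fy=6,interpolation=2))
```

```text
table z near battens -0.5646293216193499 -0.676577044754822
[98 60 38] [ 11 156  98] [584.2450868  295.09775406   3.03728258]
[149 164  41  28 386] ((168.77508544921875, 177.45327758789062), (9.29411792755127, 42.0), 61.927513122558594)
z pct [ 4.29642643  8.26267488 10.78637488 13.41406544 16.54139014]
[93 59 35] [ 12 159  93] [448.73345291 326.68987692  21.71453572]
[136 207  43  24 434] ((156.9824676513672, 218.44888305664062), (10.243244171142578, 43.351348876953125), 71.07535552978516)
z pct [ 0.02936011 20.01478576 22.5936103  25.34546255 28.76840689]
```

```bash
sleep 0
```

```text
(no output)
```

View pics/c1.png

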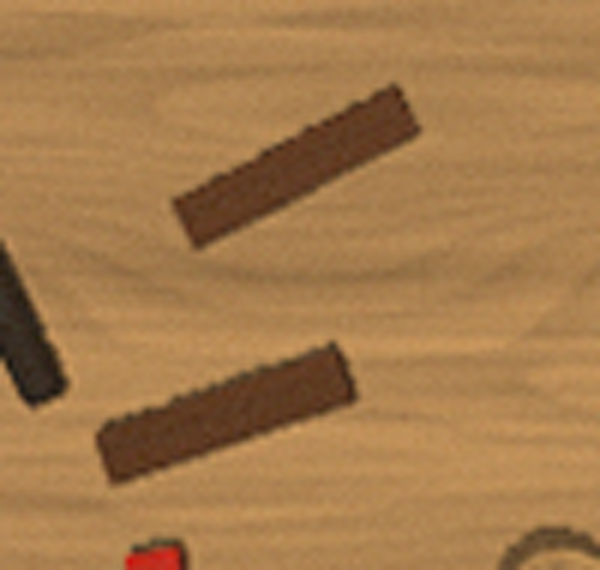

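View pics/c2.png

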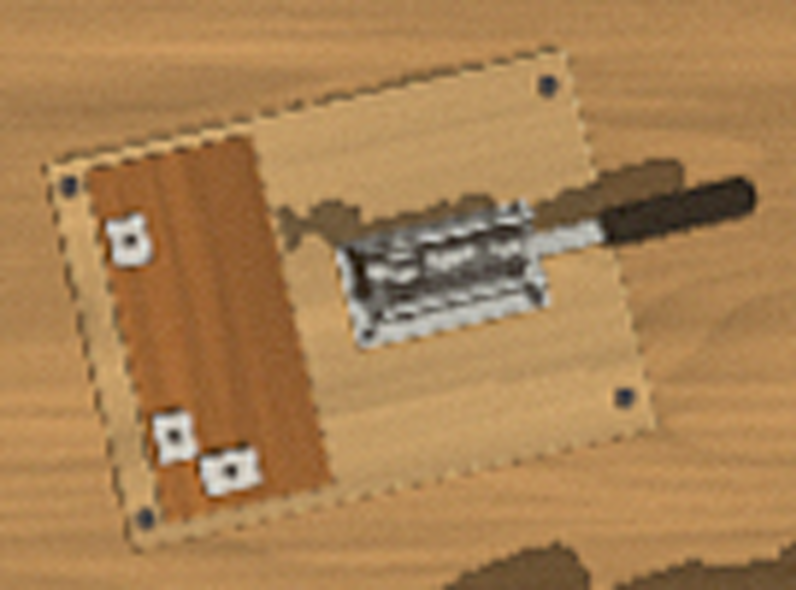

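View pics/c3.png

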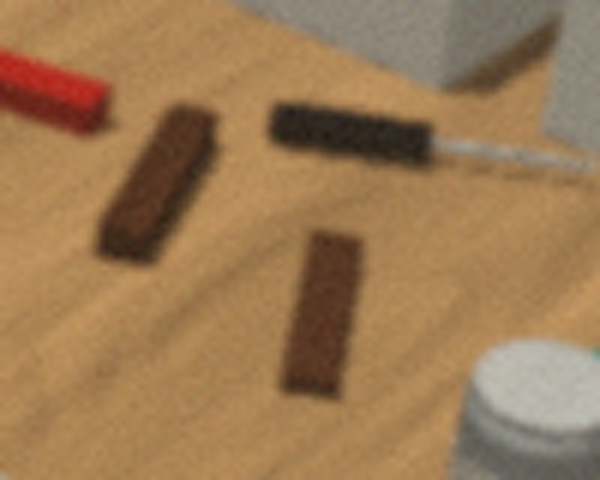

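Thick = (158,218): its top is at about 23 mm and the scene crop shows a tall side face. Thin = (169,177), top at about 11 mm. The jig crop shows the fence blocks and end stop on the left and the handle to the right. Now I'll measure the poses.

```bash
cat > meas.py <<'E'
from h import *
from scipy.optimize import least_squares
def jigfit(tag='top0'):
    z=np.load(tag+'.npz');p=z['p']
    hsv=cv2.cvtColor(p,cv2.COLOR_RGB2HSV).astype(int)
    off=np.array([230,140])
    obs=[]
    c=lambda x,y:np.array([x,y])/5.9+off-0.5+0.5/5.9
    # base corners (top edge z=18) by eye, board corners z=30
    pts=[((48,165),(140,-110,18)),((562,50),(-160,-110,18)),((655,425),(-160,110,18)),((138,550),(140,110,18)),
     ((88,172),(120,-100,30)),((252,138),(25,-100,30)),((332,482),(25,100,30)),((165,522),(120,100,30)),
     ((129,240),(105,-55,46)),((174,436),(105,55,46)),((231,469),(80,80,46))]
    W=np.array([onplane('top',c(*a),b[2])[0][:2] for a,b in pts]);J=np.array([b[:2] for a,b in pts],float)
    f=lambda q:(J@np.array([[np.cos(q[2]),np.sin(q[2])],[-np.sin(q[2]),np.cos(q[2])]])+q[:2]-W).ravel()
    r=least_squares(f,[520,-80,1.8],loss='soft_l1',f_scale=3)
    return r.x,f(r.x).reshape(-1,2)
if __name__=='__main__':
    q,res=jigfit();print(q,np.degrees(q[2]));print(np.round(res,1))
    c=lambda x,y:np.array([x,y])/6+[120,150]-0.5+0.5/6
    cs=[(97,435),(333,342),(356,398),(113,485)]
    Wb=onplane('top',[c(*a) for a in cs],24)
    print(np.round(Wb,1),Wb.mean(0),[np.linalg.norm(Wb[i]-Wb[(i+1)%4]) for i in range(4)])
    e=(Wb[0]+Wb[3]-Wb[1]-Wb[2])[:2];print('batten y axis deg',np.degrees(np.arctan2(e[1],e[0])))
    # overlay check in scene
    Rz=R.from_euler('z',q[2]).as_matrix();T=lambda a:np.array(a)@Rz.T+[q[0],q[1],0]
    J=[[(-160,-110,18),(140,-110,18),(140,110,18),(-160,110,18)],[(25,-100,30),(120,-100,30),(120,100,30),(25,100,30)]]+[[(x-a,y-b,46),(x+a,y-b,46),(x+a,y+b,46),(x-a,y+b,46)] for x,y,a,b in((105,-55,10,12.5),(105,55,10,12.5),(80,80,15,10))]
    for n,(x0,y0,x1,y1) in dict(scene=(140,165,340,285),top=(120,140,360,290)).items():
        im=cv2.imread(f'pics/{n}0.png');s=3.3 if n=='top' else 4;im=cv2.resize(im,None,fx=s,fy=s,interpolation=2)
        for poly in [T(a) for a in J]+[Wb]:
            uv=(project(n,poly)+.5)*s-.5
            cv2.polylines(im,[np.round(uv).astype(int)],True,(0,255,0),1)
        for a in((-93,0,81.5),(-93-105*np.sin(1.4),0,81.5+105*np.cos(1.4))):
            cv2.circle(im,tuple(np.round((project(n,T(a))[0]+.5)*s).astype(int)),4,(255,0,255),1)
        cv2.imwrite(f'pics/ov_{n}.png',im[int(y0*s):int(y1*s),int(x0*s):int(x1*s)])
E
python3 meas.py
```

```text
[535.98522493 -92.32645028   1.78922662] 102.51513388445267
[[ 0.7  1.2]
 [ 2.4 -2.2]
 [-1.1 -2.3]
 [ 0.2  2.1]
 [ 0.7  1.9]
 [ 2.9  0.3]
 [-1.5 -1.1]
 [-1.  -0.4]
 [-0.5 -0.1]
 [-0.5 -0.3]
 [-1.3  0.8]]
[[436.1 398.2  24. ]
 [485.3 271.1  24. ]
 [454.9 258.5  24. ]
 [409.1 389.3  24. ]] [446.33448102 329.26333053  24.        ] [np.float64(136.31359318109818), np.float64(32.90159690891287), np.float64(138.5565677829111), np.float64(28.413337096527925)]
batten y axis deg 110.23660789585352
```

View pics/ov_scene.png

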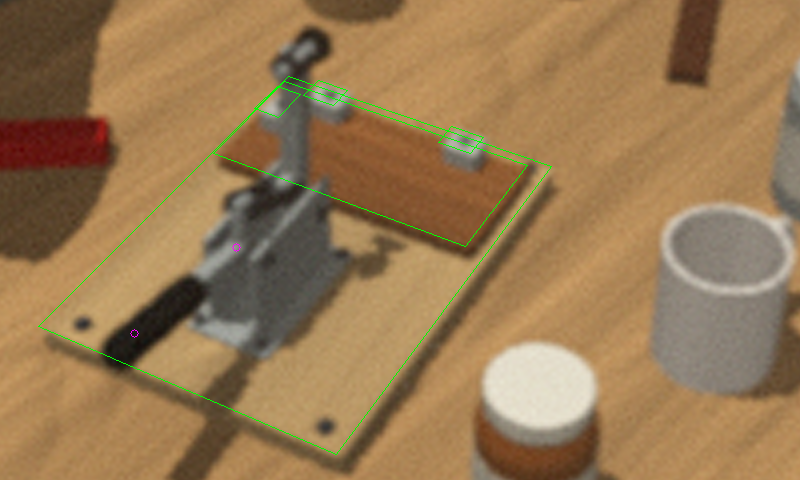

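View pics/ov_top.png

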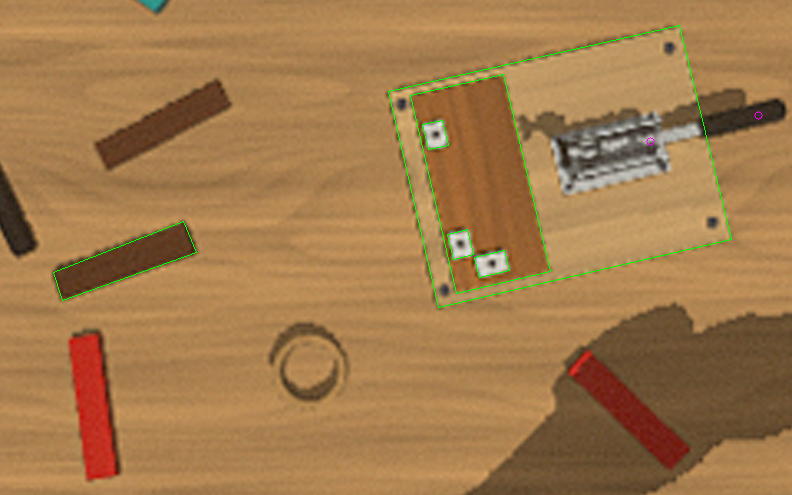

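The overlay matches the top view to about 2 mm, and the scene view is about 1.5 px off, which is within calibration. Heading for the batten, keeping clear of the clamp.

```bash
cat >> h.py <<'E'
def down(yawdeg):
    a=np.radians(yawdeg);return np.array([[np.cos(a),np.sin(a),0],[np.sin(a),-np.cos(a),0],[0,0,-1.]])
JQ=np.array([535.985,-92.326,1.78923])
def J2W(p):
    return R.from_euler('z',JQ[2]).apply(p)+[JQ[0],JQ[1],0]
def W2J(p):
    return R.from_euler('z',-JQ[2]).apply(np.array(p)-[JQ[0],JQ[1],0])
E
python3 - <<'E'
from h import *
z=np.load('scene0.npz');P=cloud('scene',z['d'])
for a in((230,300),(170,290),(280,300),(120,330)): print(a,np.round(np.nanmedian(P[a[0]-4:a[0]+4,a[1]-4:a[1]+4].reshape(-1,3),0),1))
cmd((420,-200,275),down(-20)); cmd((446,329,150),down(20.2)); cmd((440,120,275),down(10))
E
```

```text
(230, 300) [706.9  47.7  -1.4]
(170, 290) [517.2 260.2  -1.2]
(280, 300) [ 8.08e+02 -9.63e+01 -7.00e-01]
(120, 330) [483.5 543.6  53.8]
mm [-223.1 -304.5  -26.9] deg [ -0.    0.1 -46.3] | cmd [-0.2789 -0.3806 -0.0336] [-1.000e-04  3.000e-04 -2.575e-01]
mm [-697.1 -540.5   98.6] deg [ -0.    0.  -86.5] | cmd [-0.8714 -0.6757  0.1232] [-2.000e-04  3.000e-04 -4.808e-01]
mm [-508.2 -451.2  -26.6] deg [ -0.    0.1 -76.3] | cmd [-0.6352 -0.564  -0.0333] [-2.000e-04  3.000e-04 -4.241e-01]
```

Call:
carry_out --commands "-0.279 -0.381 -0.034 0 0 -0.2575; -0.279 -0.381 -0.034 0 0 -0.2575; -0.279 -0.381 -0.034 0 0 -0.2575; -0.279 -0.381 -0.034 0 0 -0.2575; -0.279 -0.381 -0.034 0 0 -0.2575; -0.279 -0.381 -0.034 0 0 -0.2575; -0.279 -0.381 -0.034 0 0 -0.2575; -0.45 -0.48 -0.034 0 0 -0.35" --grip -0.2

```text
clock: 0.9
eef_pos: [416.1, -173.6, 273.9]
tcp_rot: [-3.125, 0.311, -0.001]
ft_force: [1.2, 0.2, 0.7]
width: 51.3
```

Run:
```python
from h import *
print(state()['eef_pos'],state()['width'])
cmd((446.3,329.3,150),down(20.2)); cmd((440,120,275),down(10))
```

```text
[ 416.07292429 -173.56671324  273.903582  ] 51.27947096079484
mm [ -69.5 -498.9  124.3] deg [ -0.   -0.  -31.6] | cmd [-0.0868 -0.6236  0.1554] [-0.0002 -0.0002 -0.1753]
mm [ -34.4 -292.5   -0.8] deg [ -0.   -0.  -21.4] | cmd [-0.0429 -0.3657 -0.0011] [-0.0003 -0.0002 -0.1187]
```

Call:
carry_out --commands "-0.043 -0.366 0 0 0 -0.119; -0.043 -0.366 0 0 0 -0.119; -0.043 -0.366 0 0 0 -0.119; -0.043 -0.366 0 0 0 -0.119; -0.043 -0.366 0 0 0 -0.119; -0.043 -0.366 0 0 0 -0.119; -0.0868 -0.6236 0.1554 0 0 -0.1753; -0.0868 -0.6236 0.1554 0 0 -0.1753"

```text
clock: 1.7
eef_pos: [442.5, 208.1, 222.5]
tcp_rot: [-3.09, -0.559, -0.003]
ft_force: [1.4, -1.1, 0.3]
width: 51.7
```

Run:
```python
from h import *
cmd((446.3,329.3,110),down(20.2))
```

```text
mm [  45.8 -112.1  112.6] deg [-0.  -0.1  0.3] | cmd [ 0.0573 -0.1401  0.1408] [-0.0002 -0.0006  0.0017]
```

Call:
carry_out --commands "0.0573 -0.1401 0.1408 0 0 0.0017; 0.0573 -0.1401 0.1408 0 0 0.0017; 0.0573 -0.1401 0.1408 0 0 0.0017; 0.0573 -0.1401 0.1408 0 0 0.0017; 0.0573 -0.1401 0.1408 0 0 0.0017; 0.0573 -0.1401 0.1408 0 0 0.0017"

```text
clock: 2.3
eef_pos: [446.6, 328.4, 110.4]
tcp_rot: [-3.093, -0.55, -0.003]
ft_force: [-0.2, -0.6, 0.5]
width: 50.9
```

Run:
```python
from h import *
print(state()['eef_pos'])
for n,b in(('scene',(230,70,360,170)),('top',(100,150,240,260))):
    snap(n,n+'1');im=cv2.imread(f'pics/{n}1.png');im=cv2.resize(im[b[1]:b[3],b[0]:b[2]],None,fx=5,fy=5,interpolation=2)
    p=state()['eef_pos']
    for dz in(0,-20,-40):
        q=(project(n,p+[0,0,dz])[0]-b[:2]+.5)*5;cv2.circle(im,tuple(np.round(q).astype(int)),3,(0,255,0),1)
    cv2.imwrite(f'pics/{n}1c.png',im)
```

```text
[446.64728336 328.3843164  110.4476656 ]
```

View pics/scene1c.png

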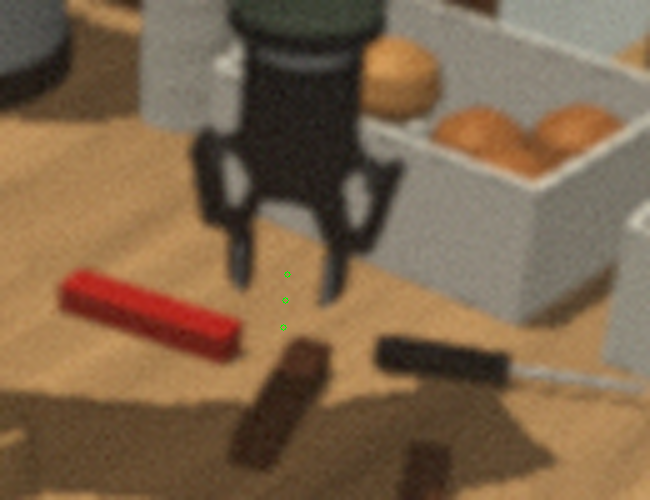

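View pics/top1c.png

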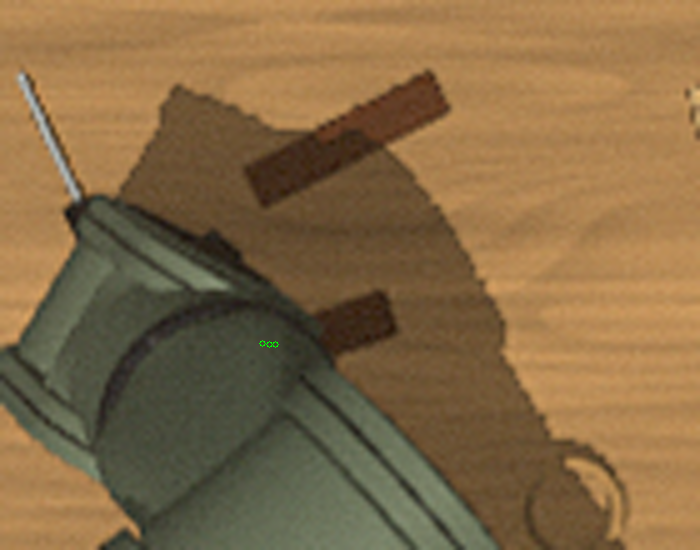

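The gripper is over the thick batten (scene crop: tips about (285,290), batten (282,402)). The fingertips sit about 10 mm below the TCP. Descending to TCP z of about 18.

Call:
carry_out --commands "0 0 0.05 0 0 0; 0 0 0.09 0 0 0; 0 0 0.105 0 0 0; 0 0 0.112 0 0 0; 0 0 0.115 0 0 0; 0 0 0.115 0 0 0"

```text
clock: 3.0
eef_pos: [447.9, 328.5, 20.1]
tcp_rot: [-3.092, -0.548, -0.007]
ft_force: [0.0, 0.7, -0.6]
width: 51.2
```

Call:
carry_out --commands "0 0 0 0 0 0; 0 0 0 0 0 0; 0 0 0 0 0 0; 0 0 0 0 0 0; 0 0 0 0 0 0; 0 0 0 0 0 0" --grip 1 --grip_force 30

```text
clock: 3.6
eef_pos: [448.3, 328.7, 21.3]
tcp_rot: [-3.091, -0.547, -0.009]
ft_force: [-0.5, -1.1, 12.7]
width: 29.2
```

It gripped at 29 mm, but 12.7 N upward suggests the tips swung forward onto the table. Re-gripping 5 mm higher.

Call:
carry_out --commands "0 0 0 0 0 0; 0 0 -0.003 0 0 0; 0 0 -0.0065 0 0 0; 0 0 -0.0065 0 0 0" --grip -0.2

```text
clock: 4.0
eef_pos: [448.5, 328.8, 27.0]
tcp_rot: [-3.091, -0.547, -0.01]
ft_force: [0.0, 0.1, 0.0]
width: 51.6
```

Call:
carry_out --commands "0 0 0 0 0 0; 0 0 0 0 0 0; 0 0 0 0 0 0; 0 0 0 0 0 0; 0 0 0 0 0 0; 0 0 0 0 0 0" --grip 1 --grip_force 30

```text
clock: 4.6
eef_pos: [448.5, 328.8, 27.3]
tcp_rot: [-3.091, -0.547, -0.01]
ft_force: [-0.5, -1.6, 7.3]
width: 29.0
```

Call:
carry_out --commands "0 0 -0.03 0 0 0; 0 0 -0.08 0 0 0; 0 0 -0.13 0 0 0; 0 0 -0.13 0 0 0; 0 0 -0.13 0 0 0"

```text
clock: 5.1
eef_pos: [448.1, 328.4, 131.6]
tcp_rot: [-3.091, -0.546, -0.011]
ft_force: [-0.4, 0.8, -1.8]
width: 29.2
```

Run:
```python
from h import *
s=state();print(s['eef_pos'],R.from_rotvec(s['tcp_rot']).as_matrix().round(3))
snap('scene','scene2');im=cv2.imread('pics/scene2.png');cv2.imwrite('pics/scene2c.png',cv2.resize(im[60:180,220:350],None,fx=5,fy=5,interpolation=2))
cmd(J2W([72,-8,160]),down(-77.5)); cmd(J2W([140,0,200]),down(-30))
```

```text
[448.11284454 328.43679465 131.62556177] [[ 0.939  0.343  0.007]
 [ 0.343 -0.939  0.004]
 [ 0.008 -0.002 -1.   ]]
mm [-43.8 354.9 -29.9] deg [-0.3 -0.2 97.5] | cmd [-0.0547  0.4437 -0.0374] [-0.0019 -0.0012  0.5419]
mm [-42.5 286.4 -69.8] deg [-0.2 -0.3 50. ] | cmd [-0.0532  0.3581 -0.0873] [-0.0012 -0.0017  0.2781]
```

View pics/scene2c.png

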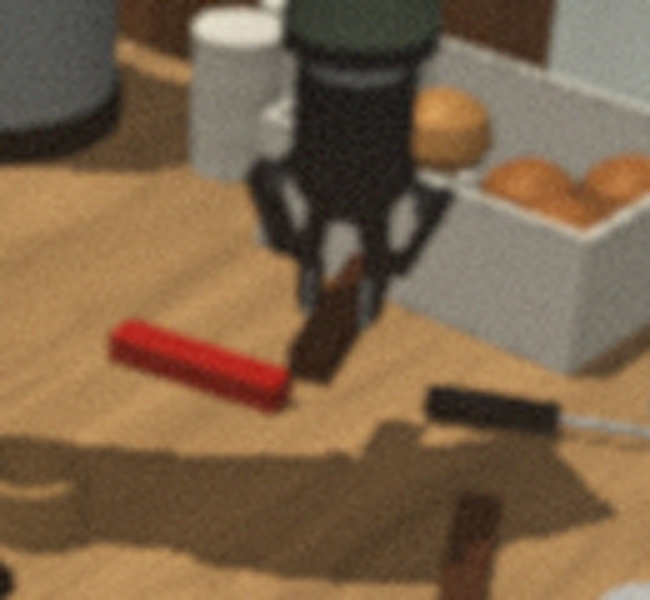

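Batten held. Turning it and moving above the tray, stopping short of the corner.

Call:
carry_out --commands "-0.0547 0.4437 -0.05 0 0 0.5419; -0.0547 0.4437 -0.05 0 0 0.5419; -0.0547 0.4437 -0.05 0 0 0.5419; -0.0547 0.4437 -0.05 0 0 0.5419; -0.0547 0.4437 -0.05 0 0 0.5419; -0.0547 0.4437 -0.05 0 0 0.5419; -0.0547 0.4437 -0.05 0 0 0.5419; -0.0547 0.4437 -0.05 0 0 0.5419"

```text
clock: 5.95
eef_pos: [528.3, -26.6, 169.3]
tcp_rot: [-2.852, 1.313, -0.006]
ft_force: [-0.2, 1.3, -1.0]
width: 29.0
```

Run:
```python
from h import *
print(W2J(state()['eef_pos']))
cmd(J2W([70,-10,160]),down(-77.5));cmd(J2W([70,-10,90]),down(-77.5))
```

```text
[ 65.86716682  -6.78439116 169.34846853]
mm [-2.2 -4.7  9.4] deg [-0.2 -0.1 28.1] | cmd [-0.0027 -0.0059  0.0117] [-0.0014 -0.0006  0.1559]
mm [-2.4 -4.5 79.4] deg [-0.2 -0.1 28.1] | cmd [-0.0029 -0.0056  0.0992] [-0.0014 -0.0006  0.1559]
```

Call:
carry_out --commands "-0.0027 -0.0059 0.0117 -0.0014 -0.0006 0.1559; -0.0027 -0.0059 0.0117 -0.0014 -0.0006 0.1559; -0.0027 -0.0059 0.0117 -0.0014 -0.0006 0.1559; -0.0027 -0.0059 0.0117 -0.0014 -0.0006 0.1559; -0.0027 -0.0059 0.0117 -0.0014 -0.0006 0.1559; -0.0027 -0.0059 0.0117 -0.0014 -0.0006 0.1559"

```text
clock: 6.55
eef_pos: [530.3, -21.8, 159.3]
tcp_rot: [2.451, -1.963, -0.001]
ft_force: [0.3, -0.3, -1.0]
width: 29.2
```

Run:
```python
from h import *
s=state();print(W2J(s['eef_pos']),s['ft_force'])
cmd(J2W([70,-10,75]),down(-77.5))
for n,b in(('scene',(150,130,330,265)),('top',(200,120,380,255))):
    snap(n,n+'3');im=cv2.imread(f'pics/{n}3.png');cv2.imwrite(f'pics/{n}3c.png',cv2.resize(im[b[1]:b[3],b[0]:b[2]],None,fx=4.4,fy=4.4,interpolation=2))
```

```text
[ 70.08755604  -9.69081435 159.25364693] [ 0.33329497 -0.2533585  -1.0086505 ]
mm [ 0.1 -0.4 84.3] deg [0.1 0.  0.1] | cmd [ 1.000e-04 -5.000e-04  1.053e-01] [0.0005 0.     0.0007]
```

View pics/scene3c.png

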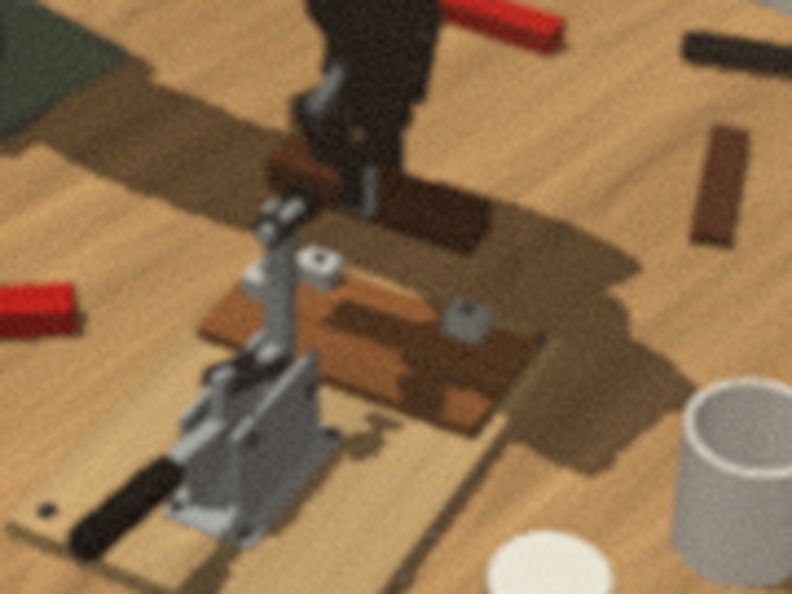

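View pics/top3c.png

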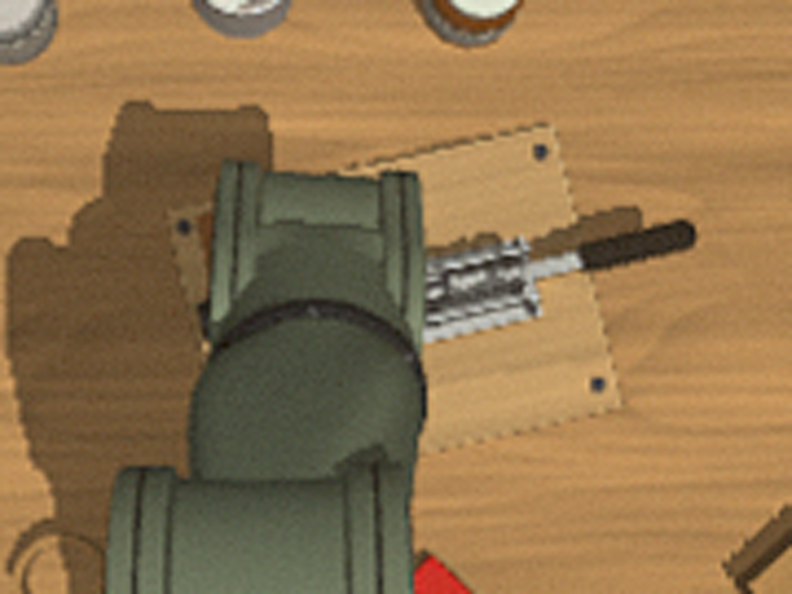

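Scene crop: batten (380,190) is parallel above the tray and the foot (285,215) is clear. Lowering.

Call:
carry_out --commands "0 -0.0005 0.03 0 0 0; 0 -0.0005 0.06 0 0 0; 0 -0.0005 0.085 0 0 0; 0 -0.0005 0.1053 0 0 0; 0 -0.0005 0.115 0 0 0; 0 -0.0005 0.115 0 0 0"

```text
clock: 7.25
eef_pos: [530.3, -21.9, 67.0]
tcp_rot: [2.451, -1.963, -0.003]
ft_force: [0.4, 0.2, -0.6]
width: 29.1
```

Call:
carry_out --commands "0 0 0.005 0 0 0; 0 0 0.009 0 0 0; 0 0 0.011 0 0 0; 0 0 0.0125 0 0 0; 0 0 0.0135 0 0 0; 0 0 0.0135 0 0 0"

```text
clock: 7.85
eef_pos: [530.4, -21.8, 57.1]
tcp_rot: [2.451, -1.963, -0.002]
ft_force: [-5.3, 1.1, 19.9]
width: 29.3
```

Run:
```python
from h import *
s=state();print(W2J(s['eef_pos']),s['ft_force'])
```

```text
[70.05198506 -9.82331067 57.13885958] [-5.3415916   1.06158434 19.88146663]
```

Contact at the expected height of 57 mm. Easing up slightly and sliding toward the fence (+x_j = tool −x).

Call:
carry_out --commands "0 0 -0.001 0 0 0; -0.004 0 -0.001 0 0 0; -0.008 0 -0.001 0 0 0; -0.010 0 -0.001 0 0 0; -0.010 0 -0.001 0 0 0"

```text
clock: 8.35
eef_pos: [528.6, -13.6, 57.8]
tcp_rot: [2.452, -1.963, -0.002]
ft_force: [-0.1, -0.2, -1.2]
width: 29.0
```

```bash
cat > st.py <<'E'
from h import *
s=state();Rj=R.from_euler('z',-JQ[2])
T=R.from_rotvec(s['tcp_rot']).as_matrix()
print('J pos',W2J(s['eef_pos']).round(1),'F_j',Rj.apply(s['ft_force']).round(1),'Mj',Rj.apply(s['wrist_torque']).round(2),'yaw',np.degrees(np.arctan2(T[1,0],T[0,0])).round(2),'w',round(s['width'],1),'t',s['clock'])
E
python3 st.py
```

```text
J pos [78.5 -9.8 57.8] F_j [-0.2  0.1 -1.2] Mj [ 0.07  0.05 -0.  ] yaw -77.35 w 29.0 t 8.35
```

Call:
carry_out --commands "-0.001 0 0 0 0 0; -0.002 0 0 0 0 0; -0.003 0 0 0 0 0; -0.003 0 0 0 0 0"

```text
clock: 8.75
eef_pos: [528.2, -11.8, 57.9]
tcp_rot: [2.451, -1.963, -0.001]
ft_force: [1.0, -3.8, -1.6]
width: 29.2
```

```bash
python3 st.py
```

```text
J pos [80.3 -9.8 57.9] F_j [-4.  -0.2 -1.6] Mj [-0.06  0.95  0.25] yaw -77.37 w 29.2 t 8.75
```

Fence contact came at x_j 80.3, as predicted. Now sliding toward the end stop (+y_j = tool +y).

Call:
carry_out --commands "0.0015 0.004 0 0 0 0; 0.0015 0.008 0 0 0 0; 0.0015 0.0105 0 0 0 0; 0.0015 0.0115 0 0 0 0; 0.0015 0.0115 0 0 0 0"

```text
clock: 9.25
eef_pos: [519.4, -14.9, 57.9]
tcp_rot: [2.452, -1.963, -0.001]
ft_force: [0.7, 0.4, -0.6]
width: 29.1
```

```bash
python3 st.py
```

```text
J pos [79.2 -0.6 57.9] F_j [ 0.2 -0.7 -0.6] Mj [0.01 0.03 0.03] yaw -77.36 w 29.1 t 9.25
```

Call:
carry_out --commands "0 0.0015 0 0 0 0; 0 0.003 0 0 0 0; 0 0.0045 0 0 0 0; 0 0.0045 0 0 0 0"

```text
clock: 9.65
eef_pos: [518.1, -15.1, 58.4]
tcp_rot: [-2.451, 1.961, -0.005]
ft_force: [11.8, 4.1, -0.8]
width: 28.8
```

```bash
python3 st.py
```

```text
J pos [79.3  0.7 58.4] F_j [  1.4 -12.4  -0.8] Mj [-2.66 -0.31  0.04] yaw -77.33 w 28.8 t 9.65
```

End stop touched at y_j ≈ 0.5. Relaxing, lowering onto the board and opening part-way, then pushing with the rear pad against both fence blocks.

Call:
carry_out --commands "0 -0.0005 0.001 0 0 0; 0 -0.0005 0.0015 0 0 0; 0 -0.0005 0.0015 0 0 0; 0 -0.0005 0.0015 0 0 0"

```text
clock: 10.05
eef_pos: [518.3, -15.0, 57.2]
tcp_rot: [-2.451, 1.961, -0.004]
ft_force: [0.0, 0.4, 0.3]
width: 28.9
```

Call:
carry_out --commands "0 0 0 0 0 0; 0 0 0 0 0 0; 0 0 0 0 0 0; 0 0 0 0 0 0; 0 0 0 0 0 0" --grip -0.05

```text
clock: 10.55
eef_pos: [518.3, -15.0, 57.2]
tcp_rot: [-2.451, 1.961, -0.004]
ft_force: [-0.7, -0.3, 0.3]
width: 44.6
```

```bash
python3 st.py
```

```text
J pos [79.3  0.5 57.2] F_j [-0.2  0.7  0.3] Mj [0.01 0.01 0.01] yaw -77.33 w 44.6 t 10.55
```

Call:
carry_out --commands "-0.003 0 0 0 0 0; -0.006 0 0 0 0 0; -0.008 0 0 0 0 0; -0.0095 0 0 0 0 0; -0.011 0 0 0 0 0; -0.011 0 0 0 0 0"

```text
clock: 11.15
eef_pos: [516.4, -6.5, 57.3]
tcp_rot: [-2.451, 1.961, -0.005]
ft_force: [0.3, -1.4, -0.0]
width: 45.0
```

```bash
python3 st.py
```

```text
J pos [88.1  0.5 57.3] F_j [-1.4  0.1 -0. ] Mj [-0.05  0.17 -0.  ] yaw -77.33 w 45.0 t 11.15
```

Call:
carry_out --commands "-0.001 0 0 0 0 0; -0.0025 0 0 0 0 0; -0.004 0 0 0 0 0; -0.004 0 0 0 0 0"

```text
clock: 11.55
eef_pos: [516.4, -6.0, 57.5]
tcp_rot: [-2.45, 1.965, -0.01]
ft_force: [2.8, -17.7, 2.6]
width: 45.1
```

```bash
python3 st.py
```

```text
J pos [88.5  0.4 57.5] F_j [-17.9   1.1   2.6] Mj [ 0.18  4.03 -0.04] yaw -77.48 w 45.1 t 11.55
```

Firm contact (18 N) with almost no yaw moment, so it sits on both blocks. Backing off and rising, then I'll push the free end toward the stop.

Call:
carry_out --commands "0.006 0 0 0 0 0; 0.0115 0 0 0 0 0; 0.0115 0 -0.02 0 0 0; 0.0115 0 -0.06 0 0 0; 0.0115 0 -0.1 0 0 0; 0.0115 0 -0.1 0 0 0"

```text
clock: 12.15
eef_pos: [519.1, -14.7, 140.8]
tcp_rot: [-2.447, 1.963, -0.015]
ft_force: [0.3, 0.8, -1.5]
width: 45.0
```

```bash
python3 st.py
python3 - <<'E'
from h import *
cmd(J2W([80,-100,120]),down(-77.5))
cmd(J2W([80,-100,60]),down(-77.5))
E
```

```text
J pos [ 79.4  -0.3 140.8] F_j [ 0.8 -0.5 -1.5] Mj [ 0.01  0.03 -0.  ] yaw -77.48 w 45.0 t 12.15
mm [ -0.6 -99.5  21.7] deg [-0.5 -0.3  0. ] | cmd [-0.0008 -0.1243  0.0271] [-0.003  -0.0016  0.0001]
mm [ -0.9 -98.9  81.7] deg [-0.5 -0.3  0. ] | cmd [-0.0012 -0.1236  0.1021] [-0.003  -0.0016  0.0001]
```

Call:
carry_out --commands "-0.0008 -0.06 0 -0.003 -0.0016 0; -0.0008 -0.1243 0.01 -0.003 -0.0016 0; -0.0008 -0.1243 0.05 -0.003 -0.0016 0; -0.0012 -0.1236 0.08 -0.003 -0.0016 0; -0.0012 -0.1236 0.097 -0.003 -0.0016 0; -0.0012 -0.1236 0.097 -0.003 -0.0016 0" --grip 1

```text
clock: 12.75
eef_pos: [615.3, 7.4, 62.5]
tcp_rot: [2.449, -1.965, -0.004]
ft_force: [-0.1, -1.1, 0.5]
width: -0.1
```

```bash
python3 st.py
python3 - <<'E'
from h import *
for n,b in(('scene',(180,130,330,245)),('top',(200,120,380,255))):
    snap(n,n+'4');im=cv2.imread(f'pics/{n}4.png');cv2.imwrite(f'pics/{n}4c.png',cv2.resize(im[b[1]:b[3],b[0]:b[2]],None,fx=5,fy=5,interpolation=2)[:600,:800])
E
```

```text
J pos [ 80.2 -99.   62.5] F_j [-1.1  0.3  0.5] Mj [ 0.04 -0.01  0.03] yaw -77.47 w -0.1 t 12.75
```

View pics/scene4c.png

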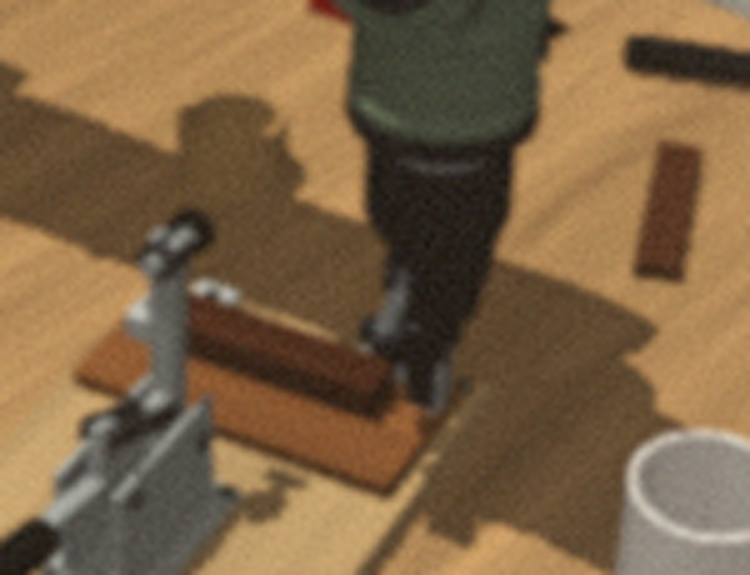

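The batten lies in the nest and the closed fingertips stand beside its free end (crop (430,400)). Pushing +y_j.

Call:
carry_out --commands "0 0.008 0 0 0 0; 0 0.015 0 0 0 0; 0 0.019 0 0 0 0; 0 0.021 0 0 0 0; 0 0.0225 0 0 0 0; 0 0.0225 0 0 0 0"

```text
clock: 13.45
eef_pos: [600.2, 3.8, 65.5]
tcp_rot: [-2.448, 1.964, -0.005]
ft_force: [7.4, 1.5, 0.3]
width: -0.1
```

```bash
python3 st.py
```

```text
J pos [ 79.9 -83.5  65.5] F_j [-0.1 -7.5  0.3] Mj [-1.61  0.08 -0.  ] yaw -77.47 w -0.1 t 13.45
```

Call:
carry_out --commands "0 0.002 0 0 0 0; 0 0.003 0 0 0 0; 0 0.003 0 0 0 0"

```text
clock: 13.75
eef_pos: [600.0, 3.7, 66.3]
tcp_rot: [-2.446, 1.961, -0.011]
ft_force: [11.5, 2.0, 1.8]
width: 0.0
```

```bash
python3 st.py
```

```text
J pos [ 79.9 -83.3  66.3] F_j [ -0.6 -11.7   1.8] Mj [-2.55  0.05 -0.03] yaw -77.45 w 0.0 t 13.75
```

Solid stop. Backing off, rising to look.

Call:
carry_out --commands "0 -0.01 0 0 0 0; 0 -0.02 -0.01 0 0 0; 0 -0.02 -0.06 0 0 0; 0 -0.02 -0.12 0 0 0; 0 -0.02 -0.18 0 0 0; 0 -0.02 -0.24 0 0 0; 0 -0.02 -0.27 0 0 0; 0 -0.02 -0.27 0 0 0"

```text
clock: 14.55
eef_pos: [614.4, 6.9, 285.9]
tcp_rot: [-2.443, 1.959, -0.017]
ft_force: [-0.7, -1.2, -1.2]
width: 0.2
```

```bash
python3 st.py
python3 - <<'E'
from h import *
for a in ((-110,-60,290),(-197,0,290),(-197,0,130)): cmd(J2W(a),down(12.5))
E
```

```text
J pos [ 79.9 -98.  285.9] F_j [-1.   1.  -1.2] Mj [-0.01  0.03 -0.02] yaw -77.45 w 0.2 t 14.55
mm [189.9  38.1  -4.3] deg [ -0.6  -0.8 -90. ] | cmd [ 0.2373  0.0476 -0.0053] [-0.0032 -0.0042 -0.4997]
mm [276.8  98.1  -5. ] deg [ -0.6  -0.8 -90. ] | cmd [ 0.346   0.1226 -0.0062] [-0.0032 -0.0042 -0.4997]
mm [276.5 100.5 155. ] deg [ -0.6  -0.8 -90. ] | cmd [0.3457 0.1256 0.1937] [-0.0032 -0.0042 -0.4997]
```

Call:
carry_out --commands "0.346 0.1226 -0.0062 -0.0032 -0.0042 -0.4997; 0.346 0.1226 -0.0062 -0.0032 -0.0042 -0.4997; 0.346 0.1226 -0.0062 -0.0032 -0.0042 -0.4997; 0.346 0.1226 -0.0062 -0.0032 -0.0042 -0.4997; 0.346 0.1226 -0.0062 -0.0032 -0.0042 -0.4997; 0.346 0.1226 -0.0062 -0.0032 -0.0042 -0.4997; 0.346 0.1226 -0.0062 -0.0032 -0.0042 -0.4997; 0.346 0.1226 -0.0062 -0.0032 -0.0042 -0.4997" --grip -0.2

```text
clock: 15.35
eef_pos: [578.0, -285.8, 288.7]
tcp_rot: [-3.131, 0.231, -0.0]
ft_force: [1.2, 1.8, -0.2]
width: 51.0
```

```bash
python3 st.py
python3 - <<'E'
from h import *
for a in ((-197,0,250),(-197,0,140)): cmd(J2W(a),down(12.5))
p,d=snap('top','top5');snap('scene','scene5')
im=cv2.imread('pics/top5.png');b=(225,140,360,240);cv2.imwrite('pics/top5c.png',cv2.resize(im[b[1]:b[3],b[0]:b[2]],None,fx=5.9,fy=5.9,interpolation=2))
im=cv2.imread('pics/scene5.png');b=(150,160,310,280);cv2.imwrite('pics/scene5c.png',cv2.resize(im[b[1]:b[3],b[0]:b[2]],None,fx=5,fy=5,interpolation=2))
E
```

```text
J pos [-198.     1.   288.7] F_j [ 1.5 -1.5 -0.2] Mj [ 0.   -0.02  0.03] yaw -8.45 w 51.0 t 15.35
mm [ 0.5 -1.2 38.7] deg [ -0.1  -0.  -20.9] | cmd [ 0.0007 -0.0015  0.0484] [-0.0008 -0.0002 -0.1164]
mm [  0.5  -0.9 148.7] deg [ -0.1  -0.  -20.9] | cmd [ 0.0006 -0.0011  0.1859] [-0.0008 -0.0002 -0.1164]
```

View pics/top5c.png

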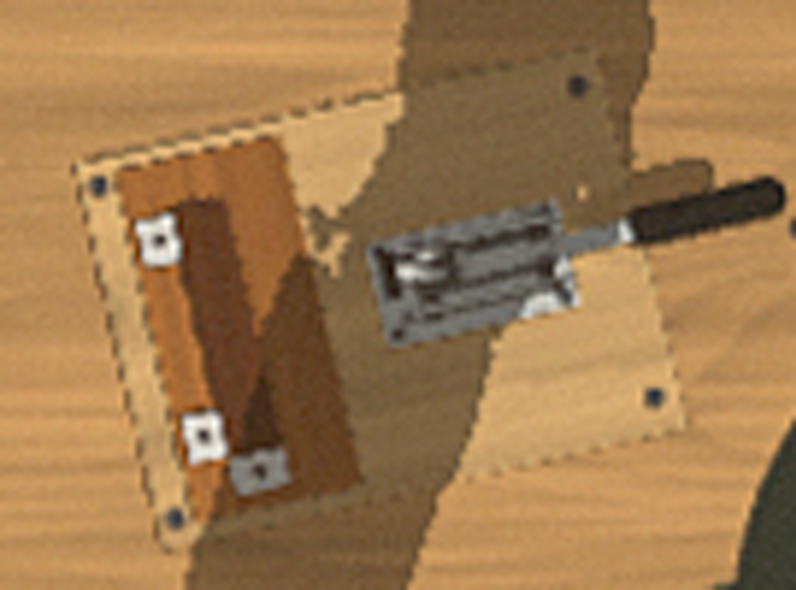

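View pics/scene5c.png

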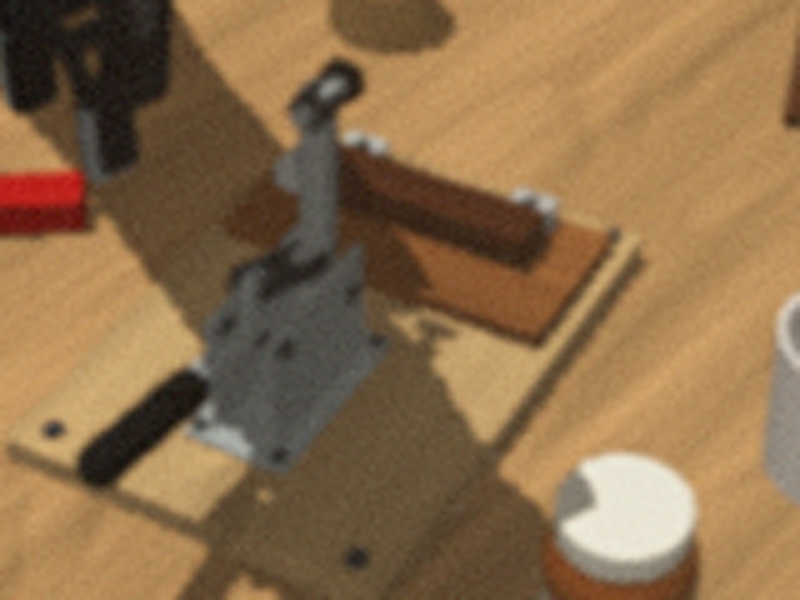

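The batten is seated at top crop (230,330), against both blocks and the stop. Checking the handle axis before pinching.

Run:
```python
from h import *
for a,z in(((765,198),104),((628,232),89),((700,215),96)):
    uv=np.array(a)/5.9+[225,140]-.5; print(W2J(onplane('top',uv,z)[0]).round(1))
```

```text
[-212.    -0.4  104. ]
[-139.2    0.    89. ]
[-177.7    0.2   96. ]
```

Call:
carry_out --commands "0.0007 -0.0015 0.0484 0 0 -0.1164; 0.0007 -0.0015 0.0984 0 0 -0.1164; 0.0006 -0.0011 0.14 0 0 -0.1164; 0.0006 -0.0011 0.14 0 0 -0.1164; 0.0006 -0.0011 0.14 0 0 -0.1164"

```text
clock: 15.95
eef_pos: [579.3, -283.5, 177.8]
tcp_rot: [-3.121, -0.331, -0.002]
ft_force: [-0.2, -0.3, 1.1]
width: 51.8
```

```bash
python3 st.py
python3 - <<'E'
from h import *
for a in ((-196.5,-1,140),(-196.5,0,98)): cmd(J2W(a),down(12.5))
E
```

```text
J pos [-196.    -0.8  177.8] F_j [-0.3  0.3  1.1] Mj [-0.05 -0.   -0.02] yaw 12.12 w 51.8 t 15.95
mm [ 0.1  0.6 37.8] deg [-0.2 -0.1 -0.4] | cmd [0.0001 0.0007 0.0472] [-0.0008 -0.0005 -0.0021]
mm [-0.9  0.7 79.8] deg [-0.2 -0.1 -0.4] | cmd [-0.0012  0.0008  0.0997] [-0.0008 -0.0005 -0.0021]
```

Call:
carry_out --commands "-0.001 0.0008 0.05 0 0 -0.002; -0.001 0.0008 0.08 0 0 -0.002; -0.001 0.0008 0.0997 0 0 -0.002; -0.001 0.0008 0.0997 0 0 -0.002; -0.001 0.0008 0.0997 0 0 -0.002"

```text
clock: 16.45
eef_pos: [579.6, -284.3, 100.0]
tcp_rot: [-3.122, -0.338, -0.005]
ft_force: [-0.1, -0.2, 0.6]
width: 51.1
```

Call:
carry_out --commands "0 0 0 0 0 0; 0 0 0 0 0 0; 0 0 0 0 0 0; 0 0 0 0 0 0; 0 0 0 0 0 0" --grip 1 --grip_force 30

```text
clock: 16.95
eef_pos: [581.4, -284.4, 101.8]
tcp_rot: [-3.123, -0.338, -0.012]
ft_force: [5.8, 0.4, 8.0]
width: 21.3
```

```bash
python3 st.py
cat > arc.py <<'E'
import sys
from h import *
# rows along the handle arc to angles given; r from the pivot
r=105
s=state();p=W2J(s['eef_pos']);dx,dz=p[0]+93,p[2]+2-81.5
print('now ang',1.4+np.arctan2(dx,dz),'r',np.hypot(dx,dz))
for th in map(float,sys.argv[1:]):
    a=1.4-th;print(th,end=' ');cmd(J2W([-93-r*np.sin(a),-0.5,79.5+r*np.cos(a)]),down(12.5))
E
python3 arc.py .1 .2 .3 .4 .5 .6 .7 .8
```

```text
J pos [-197.3   -2.7  101.8] F_j [-0.9 -5.8  8. ] Mj [-1.31  0.2   0.05] yaw 12.35 w 21.3 t 16.95
now ang 0.03996612950434808 r 106.67646199246829
0.1 mm [-2.2 -3.1 -5.8] deg [ 0.  -0.4 -0.2] | cmd [-0.0027 -0.0039 -0.0072] [ 0.0003 -0.0025 -0.0009]
0.2 mm [ -2.1  -6.4 -15.8] deg [ 0.  -0.4 -0.2] | cmd [-0.0027 -0.008  -0.0197] [ 0.0003 -0.0025 -0.0009]
0.3 mm [ -2.1 -10.7 -25.3] deg [ 0.  -0.4 -0.2] | cmd [-0.0026 -0.0134 -0.0317] [ 0.0003 -0.0025 -0.0009]
0.4 mm [ -2.  -15.9 -34.4] deg [ 0.  -0.4 -0.2] | cmd [-0.0025 -0.0199 -0.0431] [ 0.0003 -0.0025 -0.0009]
0.5 mm [ -2. -22. -43.] deg [ 0.  -0.4 -0.2] | cmd [-0.0024 -0.0275 -0.0537] [ 0.0003 -0.0025 -0.0009]
0.6 mm [ -1.9 -28.9 -50.9] deg [ 0.  -0.4 -0.2] | cmd [-0.0024 -0.0362 -0.0636] [ 0.0003 -0.0025 -0.0009]
0.7 mm [ -1.9 -36.6 -58. ] deg [ 0.  -0.4 -0.2] | cmd [-0.0024 -0.0458 -0.0725] [ 0.0003 -0.0025 -0.0009]
0.8 mm [ -1.9 -45.  -64.4] deg [ 0.  -0.4 -0.2] | cmd [-0.0023 -0.0562 -0.0805] [ 0.0003 -0.0025 -0.0009]
```

Handle gripped (21.3 mm). Leading along the arc, slow at first.

Call:
carry_out --commands "0.0005 -0.0039 -0.0072 0 0 0; 0.0005 -0.006 -0.0135 0 0 0; 0.0005 -0.008 -0.0197 0 0 0; 0.0005 -0.0107 -0.0257 0 0 0; 0.0005 -0.0134 -0.0317 0 0 0; 0.0005 -0.0199 -0.0431 0 0 0; 0.0005 -0.0275 -0.0537 0 0 0; 0.0005 -0.0275 -0.0537 0 0 0"

```text
clock: 17.75
eef_pos: [576.5, -261.5, 146.1]
tcp_rot: [-3.123, -0.339, -0.012]
ft_force: [-3.5, 1.9, -1.8]
width: 21.2
```

```bash
python3 st.py; python3 arc.py .5 .6 .7 .8 .9 1.0 1.1
python3 - <<'E'
from h import *
snap('scene','scene6')
im=cv2.imread('pics/scene6.png');b=(150,140,310,260);cv2.imwrite('pics/scene6c.png',cv2.resize(im[b[1]:b[3],b[0]:b[2]],None,fx=5,fy=5,interpolation=2))
E
```

```text
J pos [-173.9   -2.9  146.1] F_j [ 2.6  3.  -1.8] Mj [ 0.56 -0.26  0.1 ] yaw 12.41 w 21.2 t 17.75
now ang 0.5180610877196785 r 104.7753374211499
0.5 mm [-2.4  1.4  1.3] deg [ 0.  -0.4 -0.1] | cmd [-0.003   0.0017  0.0016] [ 0.0001 -0.0024 -0.0005]
0.6 mm [-2.3 -5.6 -6.6] deg [ 0.  -0.4 -0.1] | cmd [-0.0029 -0.0069 -0.0082] [ 0.0001 -0.0024 -0.0005]
0.7 mm [ -2.3 -13.2 -13.7] deg [ 0.  -0.4 -0.1] | cmd [-0.0029 -0.0165 -0.0172] [ 0.0001 -0.0024 -0.0005]
0.8 mm [ -2.3 -21.6 -20.1] deg [ 0.  -0.4 -0.1] | cmd [-0.0028 -0.027  -0.0251] [ 0.0001 -0.0024 -0.0005]
0.9 mm [ -2.3 -30.5 -25.6] deg [ 0.  -0.4 -0.1] | cmd [-0.0028 -0.0382 -0.032 ] [ 0.0001 -0.0024 -0.0005]
1.0 mm [ -2.2 -40.  -30.1] deg [ 0.  -0.4 -0.1] | cmd [-0.0028 -0.05   -0.0377] [ 0.0001 -0.0024 -0.0005]
1.1 mm [ -2.2 -49.8 -33.7] deg [ 0.  -0.4 -0.1] | cmd [-0.0028 -0.0623 -0.0422] [ 0.0001 -0.0024 -0.0005]
```

View pics/scene6c.png

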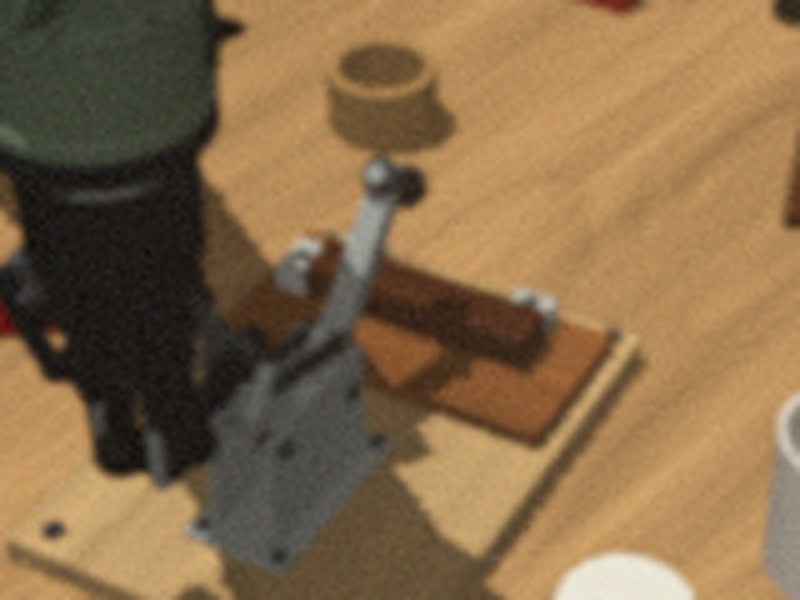

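The clamp arm is coming down, foot at crop (400,185). Continuing to about 1.1.

Call:
carry_out --commands "-0.0005 -0.0069 -0.0082 0 0 0; -0.0005 -0.0117 -0.0127 0 0 0; -0.0005 -0.0165 -0.0172 0 0 0; -0.0005 -0.027 -0.0251 0 0 0; -0.0005 -0.0382 -0.032 0 0 0; -0.0005 -0.05 -0.0377 0 0 0; -0.0005 -0.0623 -0.0422 0 0 0; -0.0005 -0.0623 -0.0422 0 0 0"

```text
clock: 18.6
eef_pos: [565.3, -211.8, 180.3]
tcp_rot: [-3.122, -0.341, -0.013]
ft_force: [3.6, 1.2, 0.9]
width: 20.6
```

```bash
python3 st.py; python3 arc.py 1.1 1.2 1.25 1.3 1.35 1.4 1.45 1.5 1.53
python3 - <<'E'
from h import *
snap('scene','scene7')
im=cv2.imread('pics/scene7.png');b=(150,140,310,260);cv2.imwrite('pics/scene7c.png',cv2.resize(im[b[1]:b[3],b[0]:b[2]],None,fx=5,fy=5,interpolation=2))
E
```

```text
J pos [-123.    -2.7  180.3] F_j [ 0.4 -3.8  0.9] Mj [-0.67 -0.05  0.09] yaw 12.48 w 20.6 t 18.6
now ang 1.1108378579891822 r 105.17348471260347
1.1 mm [-2.2  1.   0.5] deg [ 0.  -0.5 -0. ] | cmd [-0.0027  0.0013  0.0006] [ 0.0001 -0.0026 -0.0001]
1.2 mm [-2.2 -9.1 -2.1] deg [ 0.  -0.5 -0. ] | cmd [-0.0027 -0.0114 -0.0027] [ 0.0001 -0.0026 -0.0001]
1.25 mm [ -2.2 -14.3  -3. ] deg [ 0.  -0.5 -0. ] | cmd [-0.0027 -0.0179 -0.0038] [ 0.0001 -0.0026 -0.0001]
1.3 mm [ -2.2 -19.5  -3.7] deg [ 0.  -0.5 -0. ] | cmd [-0.0027 -0.0244 -0.0046] [ 0.0001 -0.0026 -0.0001]
1.35 mm [ -2.2 -24.7  -4.1] deg [ 0.  -0.5 -0. ] | cmd [-0.0027 -0.0309 -0.0051] [ 0.0001 -0.0026 -0.0001]
1.4 mm [ -2.2 -30.   -4.2] deg [ 0.  -0.5 -0. ] | cmd [-0.0027 -0.0375 -0.0053] [ 0.0001 -0.0026 -0.0001]
1.45 mm [ -2.2 -35.2  -4.1] deg [ 0.  -0.5 -0. ] | cmd [-0.0027 -0.044  -0.0051] [ 0.0001 -0.0026 -0.0001]
1.5 mm [ -2.2 -40.5  -3.7] deg [ 0.  -0.5 -0. ] | cmd [-0.0027 -0.0506 -0.0046] [ 0.0001 -0.0026 -0.0001]
1.53 mm [ -2.2 -43.6  -3.3] deg [ 0.  -0.5 -0. ] | cmd [-0.0027 -0.0545 -0.0042] [ 0.0001 -0.0026 -0.0001]
```

View pics/scene7c.png

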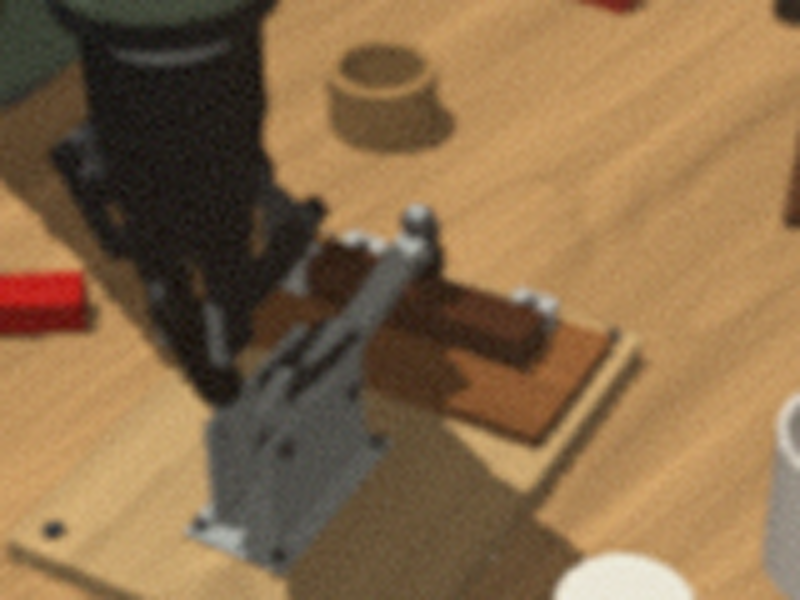

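Consistent with 1.1: the foot is just above the batten. Gripping a bit harder and going through dead centre.

Call:
carry_out --commands "-0.001 -0.0057 -0.0015 0 0 0; -0.001 -0.0114 -0.0027 0 0 0; -0.001 -0.0179 -0.0038 0 0 0; -0.001 -0.0244 -0.0046 0 0 0; -0.001 -0.0309 -0.0051 0 0 0; -0.001 -0.0375 -0.0053 0 0 0; -0.001 -0.0375 -0.0053 0 0 0" --grip_force 50

```text
clock: 19.35
eef_pos: [557.9, -183.0, 184.1]
tcp_rot: [-3.122, -0.341, -0.012]
ft_force: [0.7, 1.8, 1.4]
width: -0.0
```

```bash
python3 st.py; python3 arc.py 1.4 1.45 1.48 1.5 1.53 1.56
python3 - <<'E'
from h import *
snap('scene','scene8')
im=cv2.imread('pics/scene8.png');b=(150,140,310,260);cv2.imwrite('pics/scene8c.png',cv2.resize(im[b[1]:b[3],b[0]:b[2]],None,fx=5,fy=5,interpolation=2))
E
```

```text
J pos [-93.2  -1.8 184.1] F_j [ 1.7 -1.1  1.4] Mj [-0.17 -0.53  0.03] yaw 12.46 w -0.0 t 19.35
now ang 1.3976300769230834 r 104.63414159608845
1.4 mm [-1.3 -0.2 -0.4] deg [-0.  -0.4 -0. ] | cmd [-0.0016 -0.0003 -0.0005] [-0.0001 -0.0025 -0.0002]
1.45 mm [-1.3 -5.5 -0.2] deg [-0.  -0.4 -0. ] | cmd [-0.0016 -0.0069 -0.0003] [-0.0001 -0.0025 -0.0002]
1.48 mm [-1.3 -8.6 -0. ] deg [-0.  -0.4 -0. ] | cmd [-0.0016 -0.0108 -0.    ] [-0.0001 -0.0025 -0.0002]
1.5 mm [ -1.3 -10.7   0.2] deg [-0.  -0.4 -0. ] | cmd [-0.0016 -0.0134  0.0002] [-0.0001 -0.0025 -0.0002]
1.53 mm [ -1.3 -13.9   0.5] deg [-0.  -0.4 -0. ] | cmd [-0.0016 -0.0173  0.0006] [-0.0001 -0.0025 -0.0002]
1.56 mm [ -1.3 -17.    1. ] deg [-0.  -0.4 -0. ] | cmd [-0.0017 -0.0212  0.0012] [-0.0001 -0.0025 -0.0002]
```

View pics/scene8c.png

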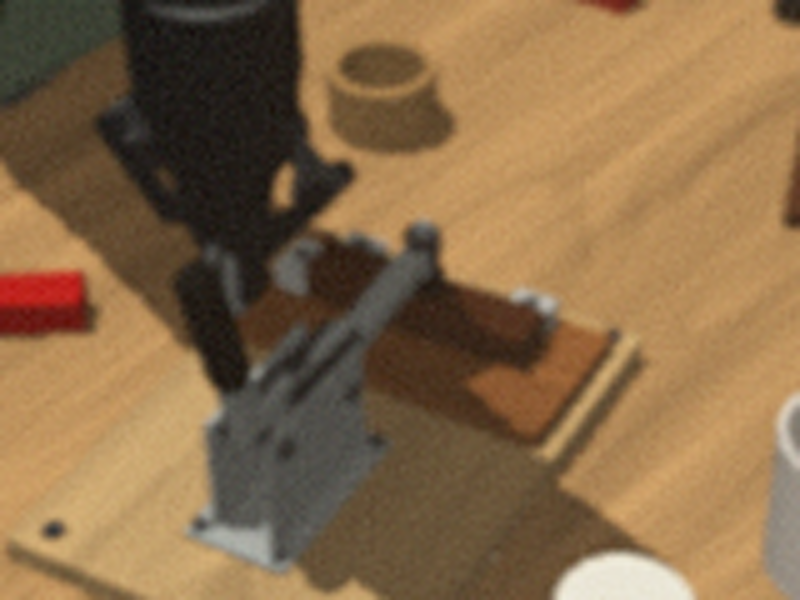

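The pinch slipped off: the fingers are shut and the handle rests behind them at (210,330), at about 1.2. I'll lift over it, come down behind it, and push.

Call:
carry_out --commands "-0.0005 -0.004 -0.03 0 0 0; -0.0005 -0.004 -0.08 0 0 0; -0.0005 0.04 -0.1 0 0 0; -0.0005 0.09 -0.1 0 0 0; -0.0005 0.1 -0.08 0 0 0; -0.0005 0.1 -0.03 0 0 0; -0.0005 0.1 -0.004 0 0 0; -0.0005 0.1 -0.004 0 0 0"

```text
clock: 20.2
eef_pos: [573.3, -261.4, 184.3]
tcp_rot: [-3.12, -0.34, -0.004]
ft_force: [0.2, 1.0, 0.3]
width: 0.1
```

```bash
python3 st.py
python3 - <<'E'
from h import *
snap('scene','scene9')
im=cv2.imread('pics/scene9.png');b=(150,140,310,260);cv2.imwrite('pics/scene9c.png',cv2.resize(im[b[1]:b[3],b[0]:b[2]],None,fx=5,fy=5,interpolation=2))
E
```

```text
J pos [-173.1    0.3  184.3] F_j [ 0.9 -0.4  0.3] Mj [ 0.04  0.05 -0.01] yaw 12.43 w 0.1 t 20.2
```

View pics/scene9c.png

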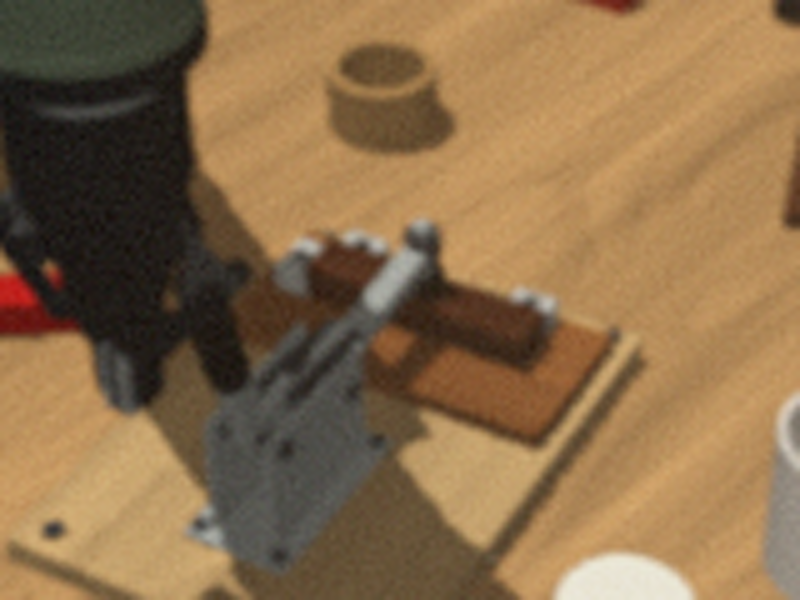

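The handle held at about 1.2 and the fingers are behind it. Pushing +x_j (tool −y).

Call:
carry_out --commands "0.003 -0.02 0 0 0 0; 0.003 -0.035 0 0 0 0; 0.003 -0.045 0 0 0 0; 0.003 -0.053 0 0 0 0; 0.003 -0.06 0 0 0 0; 0.003 -0.067 0 0 0 0; 0.003 -0.072 0 0 0 0; 0.003 -0.072 0 0 0 0"

```text
clock: 21.05
eef_pos: [563.9, -203.9, 186.5]
tcp_rot: [-3.12, -0.341, -0.008]
ft_force: [-0.4, -1.0, 0.0]
width: 0.1
```

```bash
python3 st.py
python3 - <<'E'
from h import *
snap('scene','scene10')
im=cv2.imread('pics/scene10.png');b=(150,140,310,260);cv2.imwrite('pics/scene10c.png',cv2.resize(im[b[1]:b[3],b[0]:b[2]],None,fx=5,fy=5,interpolation=2))
E
```

```text
J pos [-115.    -3.1  186.5] F_j [-0.9  0.6  0. ] Mj [ 0.01  0.04 -0.  ] yaw 12.48 w 0.1 t 21.05
```

View pics/scene10c.png

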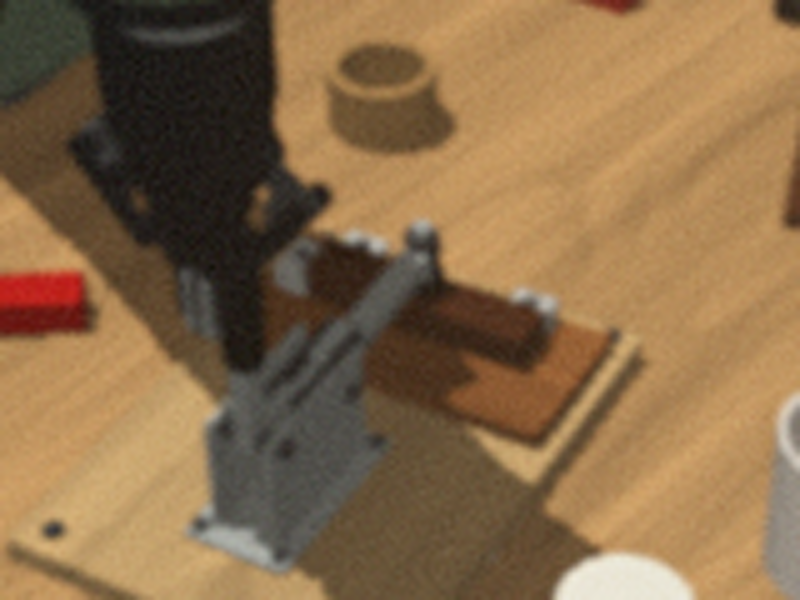

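The handle now stands upright at (240,320) with no reaction force. Pushing on until I feel the end stop.

Call:
carry_out --commands "0 -0.004 0 0 0 0; 0 -0.008 0 0 0 0; 0 -0.011 0 0 0 0; 0 -0.011 0 0 0 0"

```text
clock: 21.5
eef_pos: [562.1, -196.1, 186.5]
tcp_rot: [-3.121, -0.34, -0.008]
ft_force: [1.2, -2.7, -1.9]
width: 0.1
```

```bash
python3 st.py
```

```text
J pos [-107.    -3.   186.5] F_j [-2.9 -0.6 -1.9] Mj [-0.09  0.77 -0.04] yaw 12.45 w 0.1 t 21.5
```

Call:
carry_out --commands "0 -0.0025 0 0 0 0; 0 -0.004 0 0 0 0; 0 -0.005 0 0 0 0; 0 -0.005 0 0 0 0"

```text
clock: 21.9
eef_pos: [561.8, -195.4, 186.5]
tcp_rot: [3.12, 0.337, 0.011]
ft_force: [7.9, -19.0, -6.8]
width: -0.1
```

```bash
python3 st.py
```

```text
J pos [-106.2   -2.8  186.5] F_j [-20.3  -3.6  -6.8] Mj [-0.85  4.81 -0.03] yaw 12.32 w -0.1 t 21.9
```

Hard stop at 20 N, so the handle is at its end stop and locked. Backing off and waiting.

Call:
carry_out --commands "0 0.02 0 0 0 0; 0 0.06 0 0 0 0; 0 0.1 0 0 0 0; 0 0.12 -0.04 0 0 0; 0 0.12 -0.08 0 0 0; 0 0.12 -0.1 0 0 0; 0 0.12 -0.1 0 0 0"

```text
clock: 22.6
eef_pos: [582.3, -289.0, 269.0]
tcp_rot: [3.119, 0.336, 0.015]
ft_force: [0.2, -0.0, -0.7]
width: 0.1
```

```bash
python3 st.py
python3 - <<'E'
from h import *
for n,b in(('scene',(150,140,310,260)),('top',(225,140,360,240))):
    snap(n,n+'11');im=cv2.imread(f'pics/{n}11.png');cv2.imwrite(f'pics/{n}11c.png',cv2.resize(im[b[1]:b[3],b[0]:b[2]],None,fx=5,fy=5,interpolation=2))
E
```

```text
J pos [-202.    -2.6  269. ] F_j [-0.1 -0.2 -0.7] Mj [-0.    0.01 -0.05] yaw 12.31 w 0.1 t 22.6
```

View pics/scene11c.png

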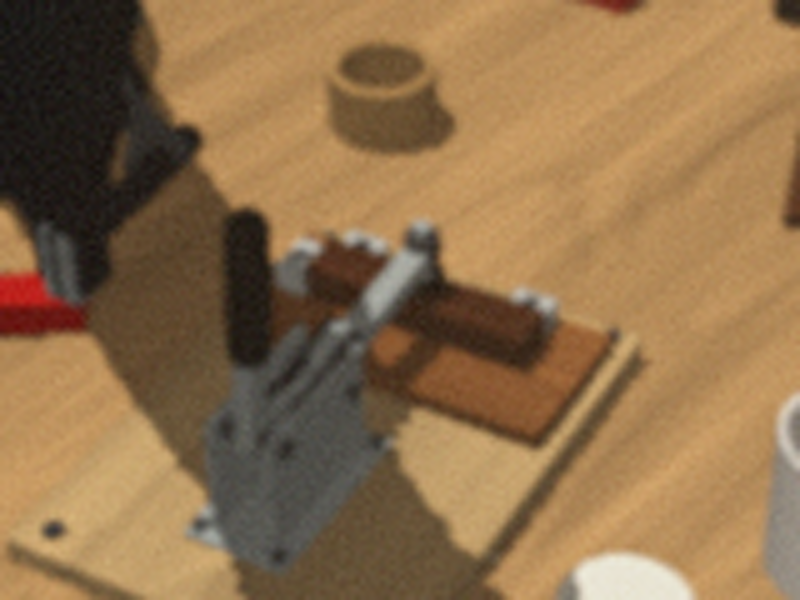

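View pics/top11c.png

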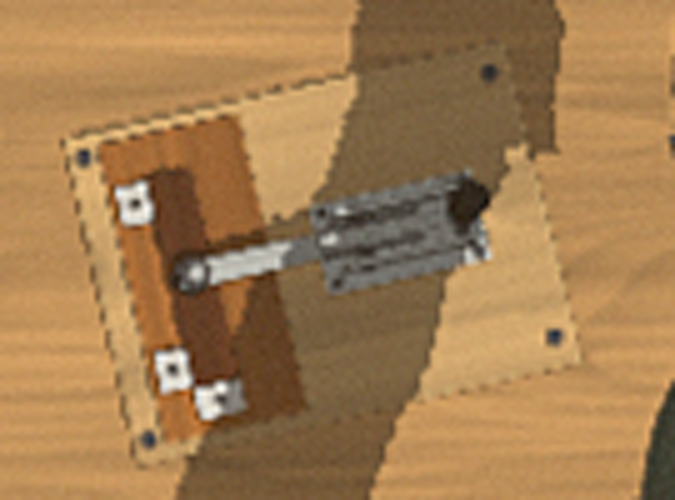

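The foot is on mid-batten (top crop (190,272)) and the handle upright and locked. Waiting over 2 s with the hand off.

Call:
carry_out --commands "0 0 -0.02 0 0 0; 0 0 -0.025 0 0 0; 0 0 -0.025 0 0 0; 0 0 -0.025 0 0 0; 0 0 -0.025 0 0 0; 0 0 -0.025 0 0 0; 0 0 -0.025 0 0 0; 0 0 -0.025 0 0 0"

```text
clock: 23.5
eef_pos: [581.4, -288.7, 286.4]
tcp_rot: [3.121, 0.337, 0.01]
ft_force: [0.1, -0.5, -0.5]
width: -0.0
```

Call:
carry_out --commands "0 0 0 0 0 0; 0 0 0 0 0 0; 0 0 0 0 0 0; 0 0 0 0 0 0; 0 0 0 0 0 0; 0 0 0 0 0 0; 0 0 0 0 0 0; 0 0 0 0 0 0"

```text
clock: 24.3
eef_pos: [581.4, -288.7, 286.4]
tcp_rot: [3.121, 0.337, 0.01]
ft_force: [0.5, -0.2, -0.4]
width: -0.0
```

Call:
carry_out --commands "0 0 0 0 0 0; 0 0 0 0 0 0; 0 0 0 0 0 0; 0 0 0 0 0 0; 0 0 0 0 0 0; 0 0 0 0 0 0; 0 0 0 0 0 0; 0 0 0 0 0 0"

```text
clock: 25.1
eef_pos: [581.4, -288.7, 286.4]
tcp_rot: [3.121, 0.337, 0.01]
ft_force: [1.0, 0.4, 0.6]
width: 0.3
```

```bash
python3 st.py
python3 - <<'E'
from h import *
for a in ((-35,-2.5,288),(-35,-2.5,192)): cmd(J2W(a),down(12.5))
im=snap('top','top12')[0]; b=(225,140,360,240);cv2.imwrite('pics/top12c.png',cv2.resize(im[b[1]:b[3],b[0]:b[2],::-1],None,fx=5,fy=5,interpolation=2))
E
```

```text
J pos [-201.5   -1.8  286.4] F_j [ 0.1 -1.1  0.6] Mj [0.06 0.   0.02] yaw 12.33 w 0.3 t 25.1
mm [   0.2 -166.5   -2.2] deg [ 0.2 -0.3 -0.2] | cmd [ 2.000e-04 -2.082e-01 -2.800e-03] [ 0.0011 -0.0019 -0.001 ]
mm [  -0.4 -166.9   93.8] deg [ 0.2 -0.3 -0.2] | cmd [-0.0005 -0.2086  0.1172] [ 0.0011 -0.0019 -0.001 ]
```

View pics/top12c.png

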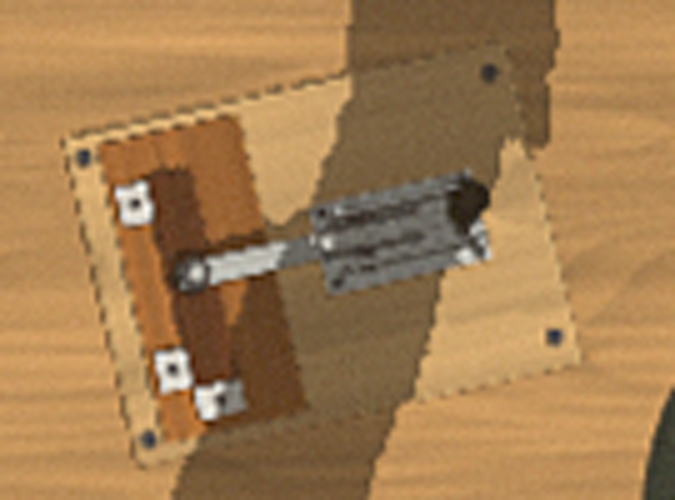

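Still locked and unchanged after more than 3 s. Moving over to the front (+x_j) side of the handle.

Call:
carry_out --commands "0 -0.06 -0.0028 0 0 0; 0 -0.12 -0.0028 0 0 0; 0 -0.18 -0.0028 0 0 0; 0 -0.208 -0.0028 0 0 0; 0 -0.2086 0.03 0 0 0; 0 -0.2086 0.08 0 0 0; 0 -0.2086 0.115 0 0 0; 0 -0.2086 0.115 0 0 0"

```text
clock: 25.95
eef_pos: [545.2, -125.7, 191.2]
tcp_rot: [3.122, 0.338, 0.003]
ft_force: [-0.1, -0.6, 1.0]
width: -0.2
```

```bash
python3 st.py
```

```text
J pos [-34.5  -1.8 191.2] F_j [-0.5  0.2  1. ] Mj [-0.    0.04  0.06] yaw 12.34 w -0.2 t 25.95
```

Call:
carry_out --commands "0 0.015 0 0 0 0; 0 0.03 0 0 0 0; 0 0.038 0 0 0 0; 0 0.046 0 0 0 0; 0 0.054 0 0 0 0; 0 0.062 0 0 0 0; 0 0.07 0 0 0 0; 0 0.07 0 0 0 0"

```text
clock: 26.75
eef_pos: [557.1, -181.5, 191.2]
tcp_rot: [3.121, 0.336, 0.002]
ft_force: [-0.4, -1.0, 0.6]
width: 0.2
```

```bash
python3 st.py
python3 - <<'E'
from h import *
n='scene';b=(150,140,310,260)
snap(n,n+'13');im=cv2.imread(f'pics/{n}13.png');cv2.imwrite(f'pics/{n}13c.png',cv2.resize(im[b[1]:b[3],b[0]:b[2]],None,fx=5,fy=5,interpolation=2))
E
```

```text
J pos [-91.6  -1.3 191.2] F_j [-0.9  0.6  0.6] Mj [0.02 0.   0.02] yaw 12.28 w 0.2 t 26.75
```

View pics/scene13c.png

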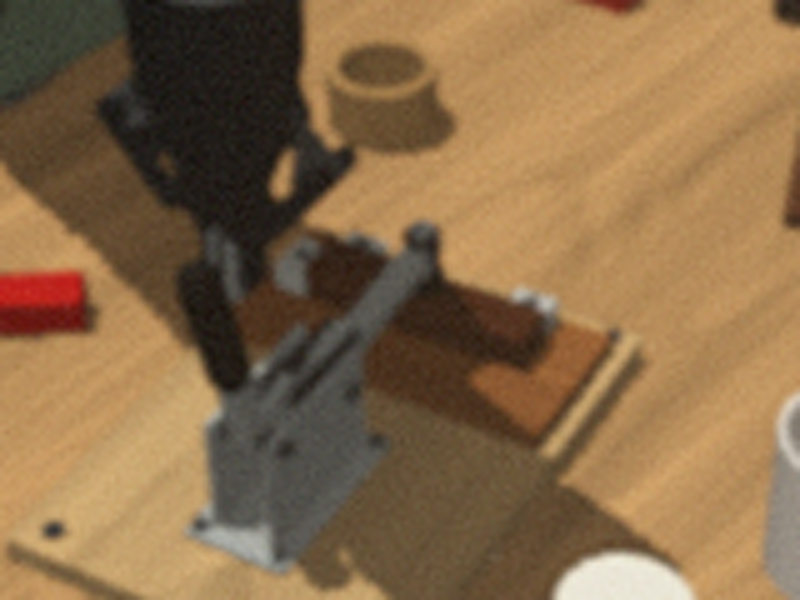

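Past centre and unlocked, handle at about 1.2. Pushing it on around the arc.

Run:
```python
from h import *
for th in (1.1,.95,.8,.65,.5,.35,.2,.1,0):
    f=1.4-th;print(th,end=' ');cmd(J2W([-93-100*np.sin(f)+23*np.cos(f),-2,91.5+100*np.cos(f)+23*np.sin(f)]),R.from_rotvec(state()['tcp_rot']).as_matrix())
```

```text
1.1 mm [ 0.6  9.7 -2.6] deg [0. 0. 0.] | cmd [ 0.0007  0.0121 -0.0033] [0. 0. 0.]
0.95 mm [ 0.6 24.9 -0.3] deg [0. 0. 0.] | cmd [ 0.0008  0.0311 -0.0004] [0. 0. 0.]
0.8 mm [ 0.7 39.6  4.3] deg [0. 0. 0.] | cmd [0.0008 0.0495 0.0053] [0. 0. 0.]
0.65 mm [ 0.7 53.4 11. ] deg [0. 0. 0.] | cmd [0.0009 0.0668 0.0137] [0. 0. 0.]
0.5 mm [ 0.7 66.1 19.6] deg [0. 0. 0.] | cmd [0.0009 0.0826 0.0246] [0. 0. 0.]
0.35 mm [ 0.8 77.4 30.1] deg [0. 0. 0.] | cmd [0.0009 0.0967 0.0377] [0. 0. 0.]
0.2 mm [ 0.8 86.9 42.2] deg [0. 0. 0.] | cmd [0.001  0.1086 0.0527] [0. 0. 0.]
0.1 mm [ 0.8 92.2 51. ] deg [0. 0. 0.] | cmd [0.001  0.1153 0.0637] [0. 0. 0.]
0 mm [ 0.8 96.6 60.2] deg [0. 0. 0.] | cmd [0.001  0.1208 0.0753] [0. 0. 0.]
```

Call:
carry_out --commands "0.0008 0.0121 -0.0033 0 0 0; 0.0008 0.021 -0.002 0 0 0; 0.0008 0.0311 -0.0004 0 0 0; 0.0008 0.04 0.002 0 0 0; 0.0008 0.0495 0.0053 0 0 0; 0.0008 0.058 0.009 0 0 0; 0.0008 0.0668 0.0137 0 0 0; 0.0008 0.0668 0.0137 0 0 0"

```text
clock: 27.6
eef_pos: [569.1, -234.1, 179.7]
tcp_rot: [3.122, 0.335, 0.002]
ft_force: [-0.2, 0.2, -0.0]
width: -0.4
```

```bash
python3 st.py
python3 - <<'E'
from h import *
n='scene';b=(150,140,310,260)
snap(n,n+'14');im=cv2.imread(f'pics/{n}14.png');cv2.imwrite(f'pics/{n}14c.png',cv2.resize(im[b[1]:b[3],b[0]:b[2]],None,fx=5,fy=5,interpolation=2))
for th in (.5,.35,.2,.1,0,-.1):
    f=1.4-th;print(th,end=' ');cmd(J2W([-93-100*np.sin(f)+23*np.cos(f),-2,91.5+100*np.cos(f)+23*np.sin(f)]),R.from_rotvec(state()['tcp_rot']).as_matrix())
E
```

```text
J pos [-145.5   -1.6  179.7] F_j [ 0.2  0.1 -0. ] Mj [ 0.02  0.05 -0.03] yaw 12.25 w -0.4 t 27.6
0.5 mm [ 0.3 12.   8.4] deg [-0. -0. -0.] | cmd [0.0004 0.015  0.0105] [-0. -0. -0.]
0.35 mm [ 0.4 23.2 18.9] deg [-0. -0. -0.] | cmd [0.0004 0.029  0.0236] [-0. -0. -0.]
0.2 mm [ 0.4 32.8 30.9] deg [-0. -0. -0.] | cmd [0.0005 0.0409 0.0387] [-0. -0. -0.]
0.1 mm [ 0.4 38.1 39.7] deg [-0. -0. -0.] | cmd [0.0005 0.0476 0.0496] [-0. -0. -0.]
0 mm [ 0.4 42.5 49. ] deg [-0. -0. -0.] | cmd [0.0005 0.0531 0.0612] [-0. -0. -0.]
-0.1 mm [ 0.4 45.9 58.6] deg [-0. -0. -0.] | cmd [0.0005 0.0574 0.0733] [-0. -0. -0.]
```

View pics/scene14c.png

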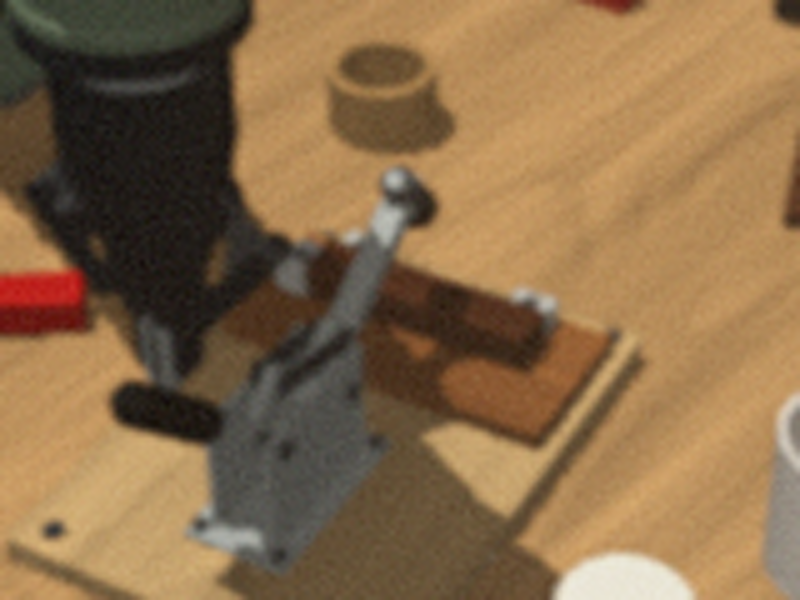

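The handle is moving back, now at (165,410) and about 0.6, with the foot rising. Continuing down.

Call:
carry_out --commands "0.0004 0.015 0.0105 0 0 0; 0.0004 0.022 0.017 0 0 0; 0.0004 0.029 0.0236 0 0 0; 0.0004 0.035 0.031 0 0 0; 0.0005 0.0409 0.0387 0 0 0; 0.0005 0.0476 0.0496 0 0 0; 0.0005 0.0531 0.0612 0 0 0; 0.0005 0.0531 0.0612 0 0 0"

```text
clock: 28.45
eef_pos: [578.0, -275.8, 129.6]
tcp_rot: [3.122, 0.335, -0.0]
ft_force: [-0.2, -0.4, 0.4]
width: -0.1
```

```bash
python3 st.py
python3 - <<'E'
from h import *
n='scene';b=(150,140,310,260)
snap(n,n+'15');im=cv2.imread(f'pics/{n}15.png');cv2.imwrite(f'pics/{n}15c.png',cv2.resize(im[b[1]:b[3],b[0]:b[2]],None,fx=5,fy=5,interpolation=2))
E
```

```text
J pos [-188.2   -1.3  129.6] F_j [-0.3  0.2  0.4] Mj [ 0.01  0.01 -0.04] yaw 12.24 w -0.1 t 28.45
```

View pics/scene15c.png

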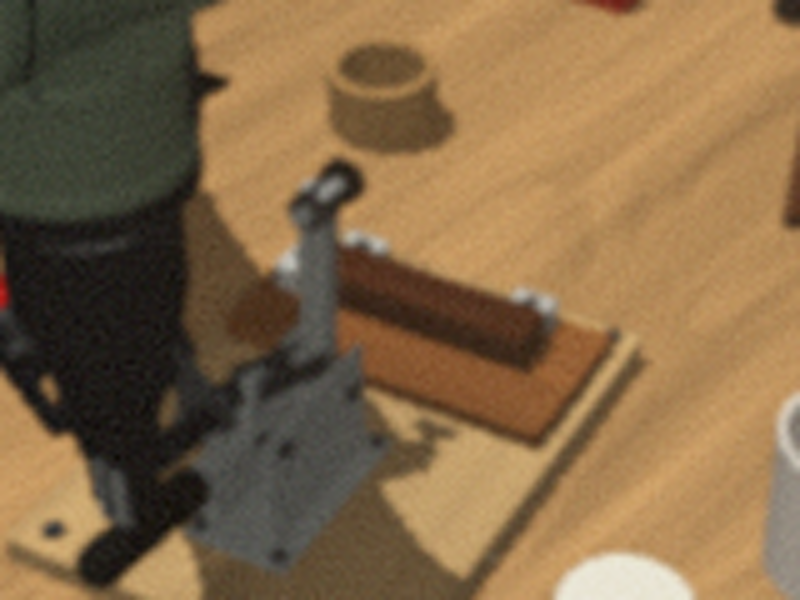

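This looks fully open. Pressing down gently to feel the open stop.

Call:
carry_out --commands "0 0 0.003 0 0 0; 0 0 0.006 0 0 0; 0 0 0.009 0 0 0; 0 0 0.009 0 0 0"

```text
clock: 28.9
eef_pos: [578.9, -275.6, 125.8]
tcp_rot: [3.12, 0.334, 0.005]
ft_force: [-10.3, 4.0, 36.2]
width: -0.1
```

```bash
python3 st.py
```

```text
J pos [-188.3   -2.2  125.8] F_j [ 6.2  9.2 36.2] Mj [ 1.98 -0.95 -0.05] yaw 12.24 w -0.1 t 28.9
```

Hard stop, so fully open. Retreating up and away.

Call:
carry_out --commands "0 0 -0.02 0 0 0; 0 0 -0.06 0 0 0; 0 0 -0.12 0 0 0; 0 0.03 -0.17 0 0 0; 0 0.08 -0.2 0 0 0; 0 0.14 -0.2 0 0 0; 0 0.18 -0.2 0 0 0; 0 0.18 -0.2 0 0 0"

```text
clock: 29.7
eef_pos: [608.4, -419.2, 285.1]
tcp_rot: [3.12, 0.329, 0.003]
ft_force: [-0.3, 0.4, -1.5]
width: 0.1
```

```bash
python3 st.py
python3 - <<'E'
from h import *
for n,b in(('scene',(150,140,310,260)),('top',(225,140,360,240))):
    snap(n,n+'16');im=cv2.imread(f'pics/{n}16.png');cv2.imwrite(f'pics/{n}16c.png',cv2.resize(im[b[1]:b[3],b[0]:b[2]],None,fx=5 if n=='scene' else 5.9,fy=5 if n=='scene' else 5.9,interpolation=2))
E
```

```text
J pos [-3.348e+02  1.000e-01  2.851e+02] F_j [ 0.4  0.2 -1.5] Mj [ 0.05 -0.07 -0.  ] yaw 12.05 w 0.1 t 29.7
```

View pics/scene16c.png

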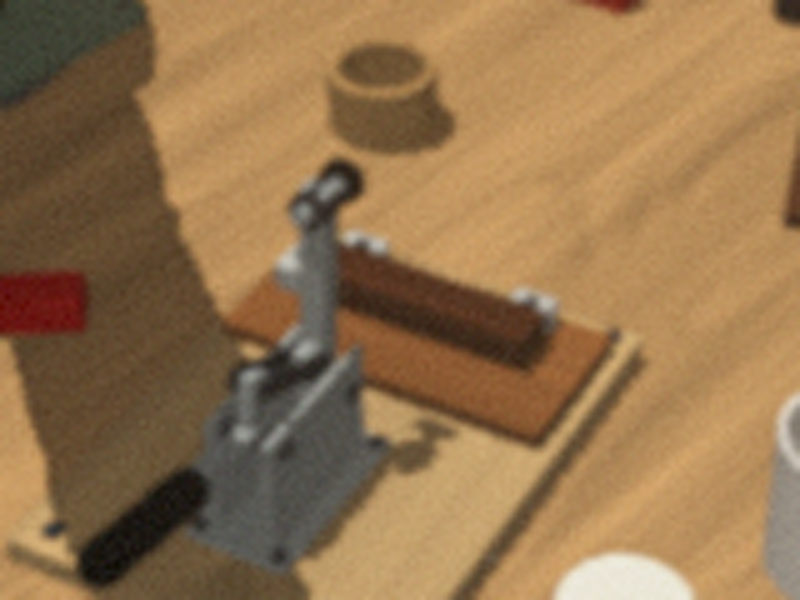

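View pics/top16c.png

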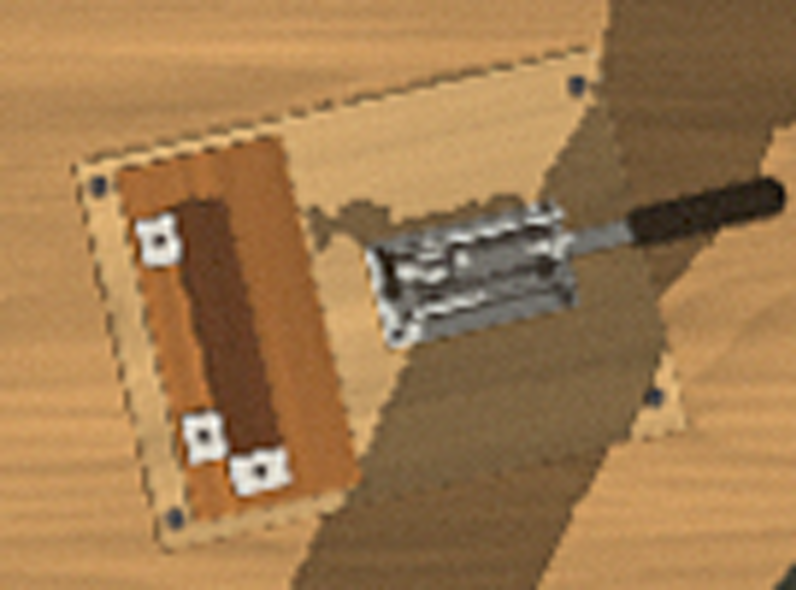

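View pics/top16.png

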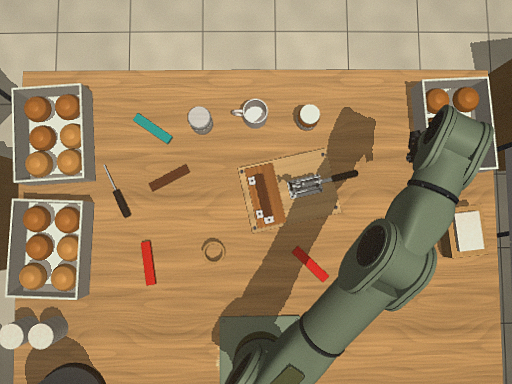

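Clamp open, batten in the corner, and everything else looks in place. One numeric check of the batten in the jig frame before handing in.

Run:
```python
from h import *
z=np.load('top16.npz');p=z['p'];hsv=cv2.cvtColor(p,cv2.COLOR_RGB2HSV)
s=8;b=(225,140,360,240);big=cv2.resize(p[b[1]:b[3],b[0]:b[2]],None,fx=s,fy=s,interpolation=cv2.INTER_CUBIC)
g=big.astype(int);m=((g[:,:,0]<125)&(g[:,:,0]-g[:,:,2]>30)&(g.sum(2)<270)&(g.sum(2)>110)).astype(np.uint8)
roi=np.zeros_like(m);roi[int(185/5.9*s):int(470/5.9*s),int(165/5.9*s):int(295/5.9*s)]=1
n,l,st,c=cv2.connectedComponentsWithStats(m*roi);k=1+st[1:,4].argmax()
cnt=max(cv2.findContours((l==k).astype(np.uint8),0,1)[0],key=cv2.contourArea)
box=cv2.boxPoints(cv2.minAreaRect(cnt));uv=(box+.5)/s-.5+b[:2]
W=W2J(onplane('top',uv,54));print(W.round(1),W.mean(0).round(1))
# blocks
mb=((big.min(2)>150)&(big.max(2).astype(int)-big.min(2)<40)).astype(np.uint8)
n,l,st,c=cv2.connectedComponentsWithStats(mb)
for i in range(1,n):
    if st[i,4]>900:
        cn=max(cv2.findContours((l==i).astype(np.uint8),0,1)[0],key=cv2.contourArea)
        q=W2J(onplane('top',(cv2.boxPoints(cv2.minAreaRect(cn))+.5)/s-.5+b[:2],46));print(st[i,4],q[:,:2].min(0).round(1),q[:,:2].max(0).round(1))
# bystander change
a=np.load('top0.npz')['p'].astype(int);d=np.abs(a-p).sum(2)
for nm,(x,y,r) in dict(thin=(169,177,22),screw=(117,190,28),tape=(213,250,14),red=(149,262,24),teal=(153,127,22),can=(200,120,14),mug=(252,112,18),jar=(308,117,14),red2=(310,263,20)).items(): print(nm,d[y-r:y+r,x-r:x+r].mean().round(1),end='; ')
```

```text
[[ 99.1 -74.5  54. ]
 [ 63.6 -74.8  54. ]
 [ 62.9  69.5  54. ]
 [ 98.1  69.7  54. ]] [80.9 -2.5 54. ]
2522 [ 94.4 -68.1] [115.9 -41.7]
2523 [94.3 41.9] [115.6  67.7]
3123 [63.8 68.7] [95.7 90.5]
thin 27.1; screw 28.1; tape 27.4; red 29.2; teal 28.8; can 33.1; mug 31.0; jar 28.7; red2 115.8;
```

```bash
python3 -c "
from bench import *
print(state()['clock'],close_job())"
```

```text
the job is handed in; nothing more can be done
29.8 None
```

The job is done and handed in at 29.8 s of the 72 s allowed. The thick batten is in its corner and the clamp is fully open again.

**Batten:** I picked the dark batten nearer the robot (about 23 mm high; the other measured about 11 mm). I laid it on the tray and pushed it against both fence blocks at 18 N with almost no yaw moment. Then I pushed it against the end stop at 12 N.

**Clamp:** The pinch on the handle slipped off near dead centre. I finished by pushing the handle from behind until it hit the end stop at 20 N. It stayed locked with the hand off the jig for over 3 s. I then pushed it back open to its rear stop, where the fingers pressed at 36 N.

**Last checks:**
- The final pictures show the clamp open as at the start.
- The batten's fence-side and stop-side edges lie at the block faces in the top view. Its measured outline was about 4–5 mm oversize, because blur and the side faces bleed into it. That check is therefore good only to a few mm, and I rely on the contact forces for the snug fit.
- The thin batten, screwdriver, tape, can, mug, jar, the turquoise stick and one red stick showed no change beyond image noise.
- The other red stick's patch differed, which I put down to the arm's shadow since it looks in place. The carton was partly hidden behind the arm, so I did not check it numerically.
- The two cameras disagreed by about 1.5 px. I used the top one, and the contacts came within about 1 mm of where it predicted.

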